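# Knock the oilstones out of the sharpening holder and case them

## Task

Sharpening is over: with the knockout tool, push every oilstone in the raised holder up from below until it stands well proud, at least 12 mm above the holder's top - all of them before any is taken out, and never pull or push with the fingers at a stone that is still down in its pocket. Then lay each stone gently and flat in a case of its own, and shut the covers of all three cases, the empty one too, pressing each down until its catch snaps over. Finish with the knockout tool standing upright on its cork pad, and leave the other things on the bench where they are.

Things in the scene. Friction and masses are not known exactly. Their poses are not given: they have to be found in the camera images.
- holder: Raised wooden sharpening holder, fixed, 300 mm long (its x), 130 mm wide (its y); origin on the bench under its centre. A 35 mm thick top on two end legs, open underneath along both long sides; underside 85 mm, top face 120 mm above the origin. Three pockets in a row along x, centred at x = -78, 0 and +78 mm, y = 0. A seated stone stands only 2 mm above the top face.
- hole2 (a point): Knockout hole of the middle pocket, on the hole's axis at the holder's underside; axes as the holder's. Each pocket has such a 26 mm round hole under its centre, open from below, through its 10 mm floor. Pockets are 52 mm (x) by 100 mm (y), 25 mm deep; sprung cork cheeks at both y ends grip the stone (9 to 16 N to push it up) and keep holding it at the height it was pushed to.
- stone1_mid (a point): Oilstone 1, a plain block 50 mm (its x) by 100 mm (its y) by 27 mm (its z, up), 0.2 to 0.45 kg; the point is its centre. If present it starts stuck in the pocket at the holder's x = -78 mm; may be absent.
- stone2_mid (a point): Oilstone 2, a plain block 50 mm (its x) by 100 mm (its y) by 27 mm (its z, up), 0.2 to 0.45 kg; the point is its centre. If present it starts stuck in the pocket at the holder's x = 0 mm; may be absent.
- stone3_mid (a point): Oilstone 3, a plain block 50 mm (its x) by 100 mm (its y) by 27 mm (its z, up), 0.2 to 0.45 kg; the point is its centre. If present it starts stuck in the pocket at the holder's x = 78 mm; may be absent.
- tool_grip (a point): Knockout tool, an upright C-shaped aluminium frame 121 mm tall, 0.4 kg. The point is the middle of the place to hold: the upper arm, a level bar with wooden sides, 20 mm wide (x), 16 mm tall, from y = -87 to +33 mm of this point and 113 mm (its centre) above the tool's underside. The tool's y points from the C's closed side (web) to its open mouth; z up.
- rod_tip (a point): Tip of the tool's knockout rod, 14 mm round, standing up from the foot plate: 36 mm above the tool's underside, 26 mm above the plate, 77 mm below the grip point and 10 mm beyond it in y. Pushed up a hole until the plate meets the holder's underside, it lifts the stone 16 mm, to 18 mm above the holder's top. From tip up to the upper arm 69 mm are free.
- tool_foot (a point): Middle of the underside of the tool's foot plate (the C's lower arm, on which it stands), 113 mm below the grip point and 32 mm behind it in y. The plate is 76 mm wide (x), 120 mm long (y), 10 mm thick; the rod stands at y = +42 mm of this point, and the web, 24 mm wide and 12 mm thick, joins both arms at y = -55 to -43 mm. Axes as the tool's.
- pad: Cork pad where the tool stands, fixed, 150 mm (its x) by 100 mm by 4 mm thick; origin at the centre of its underside on the bench.
- case1: Wooden stone case 1, fixed on a 4 mm mat: shallow base 76 mm (its x) by 126 mm (its y), origin at the centre of its underside. Floor 6 mm thick, walls 8 mm thick, rims 16 mm above the origin, inside 60 by 110 mm. Its cover is hinged on a line along x at y = -63 mm, 16 mm above the origin (away from the bench's middle); the catch (13 mm long brass block, 25 mm high) is at the +y end.
- case2: Wooden stone case 2, fixed on a 4 mm mat: shallow base 76 mm (its x) by 126 mm (its y), origin at the centre of its underside. Floor 6 mm thick, walls 8 mm thick, rims 16 mm above the origin, inside 60 by 110 mm. Its cover is hinged on a line along x at y = -63 mm, 16 mm above the origin (away from the bench's middle); the catch (13 mm long brass block, 25 mm high) is at the +y end.
- case3: Wooden stone case 3, fixed on a 4 mm mat: shallow base 76 mm (its x) by 126 mm (its y), origin at the centre of its underside. Floor 6 mm thick, walls 8 mm thick, rims 16 mm above the origin, inside 60 by 110 mm. Its cover is hinged on a line along x at y = -63 mm, 16 mm above the origin (away from the bench's middle); the catch (13 mm long brass block, 25 mm high) is at the +y end.
- cover1 (a joint): Angle of case 1's cover (rad): 0 = fully shut and caught, 1.57 = upright, 2.0 = leaning back on its stop, where it rests at first. Pushed forward past upright it sinks by itself in 1 to 3 s until its striker rests on the catch, at about 0.1; pressing its free end down with about 10 N snaps it past the sprung roller to 0, where the roller holds it.
- cover2 (a joint): Angle of case 2's cover (rad): 0 = fully shut and caught, 1.57 = upright, 2.0 = leaning back on its stop, where it rests at first. Pushed forward past upright it sinks by itself in 1 to 3 s until its striker rests on the catch, at about 0.1; pressing its free end down with about 10 N snaps it past the sprung roller to 0, where the roller holds it.
- cover3 (a joint): Angle of case 3's cover (rad): 0 = fully shut and caught, 1.57 = upright, 2.0 = leaning back on its stop, where it rests at first. Pushed forward past upright it sinks by itself in 1 to 3 s until its striker rests on the catch, at about 0.1; pressing its free end down with about 10 N snaps it past the sprung roller to 0, where the roller holds it.
- cover1_edge (a point): Point on the outer face of cover 1, on its middle line, 11 mm from its free end, 115 mm from the hinge along the cover and 28 mm off the hinge plane; y from hinge to free end, z outward. Shut, it faces up, 44 mm above the case's origin. The cover is a shell 76 by 126 by 28 mm.
- cover2_edge (a point): Point on the outer face of cover 2, on its middle line, 11 mm from its free end, 115 mm from the hinge along the cover and 28 mm off the hinge plane; y from hinge to free end, z outward. Shut, it faces up, 44 mm above the case's origin. The cover is a shell 76 by 126 by 28 mm.
- cover3_edge (a point): Point on the outer face of cover 3, on its middle line, 11 mm from its free end, 115 mm from the hinge along the cover and 28 mm off the hinge plane; y from hinge to free end, z outward. Shut, it faces up, 44 mm above the case's origin. The cover is a shell 76 by 126 by 28 mm.
- honing_guide: Small metal honing guide, 74 by 55 by 20 mm, a bystander between holder and cases; leave it.
- oil_bottle: Amber oil bottle, 130 mm tall, bystander; leave it.
- squeeze_bottle: White squeeze bottle, 160 mm tall, bystander; leave it.
- chisel1: Chisel lying on the bench, bystander; leave it.
There are look-alikes about, which are no part of the job. What is shaped like the part that bears stone3_mid but black or green is not meant.

How it is judged:
On the way, in this order (a step that is already met when the one before it is completed fails the run):
1. every stone has been pushed up and stands at least 12 mm proud in its pocket (z of each of stone1_mid, stone2_mid, stone3_mid in the frame of holder above 0.1185 m and x of stone1_mid in the frame of holder between -0.098 and -0.058 m and y of stone1_mid in the frame of holder between -0.02 and 0.02 m and x of stone2_mid in the frame of holder between -0.02 and 0.02 m and y of stone2_mid in the frame of holder between -0.02 and 0.02 m and x of stone3_mid in the frame of holder between 0.058 and 0.098 m and y of stone3_mid in the frame of holder between -0.02 and 0.02 m), for 0.2 s.
2. every stone lies flat in a case of its own (((x of stone1_mid in the frame of case1 between -0.009 and 0.009 m and y of stone1_mid in the frame of case1 between -0.009 and 0.009 m and z of stone1_mid in the frame of case1 between 0.015 and 0.024 m and angle between stone1_mid's own z axis and vertical below 0.08 rad) or (x of stone1_mid in the frame of case2 between -0.009 and 0.009 m and y of stone1_mid in the frame of case2 between -0.009 and 0.009 m and z of stone1_mid in the frame of case2 between 0.015 and 0.024 m and angle between stone1_mid's own z axis and vertical below 0.08 rad) or (x of stone1_mid in the frame of case3 between -0.009 and 0.009 m and y of stone1_mid in the frame of case3 between -0.009 and 0.009 m and z of stone1_mid in the frame of case3 between 0.015 and 0.024 m and angle between stone1_mid's own z axis and vertical below 0.08 rad)) and ((x of stone2_mid in the frame of case1 between -0.009 and 0.009 m and y of stone2_mid in the frame of case1 between -0.009 and 0.009 m and z of stone2_mid in the frame of case1 between 0.015 and 0.024 m and angle between stone2_mid's own z axis and vertical below 0.08 rad) or (x of stone2_mid in the frame of case2 between -0.009 and 0.009 m and y of stone2_mid in the frame of case2 between -0.009 and 0.009 m and z of stone2_mid in the frame of case2 between 0.015 and 0.024 m and angle between stone2_mid's own z axis and vertical below 0.08 rad) or (x of stone2_mid in the frame of case3 between -0.009 and 0.009 m and y of stone2_mid in the frame of case3 between -0.009 and 0.009 m and z of stone2_mid in the frame of case3 between 0.015 and 0.024 m and angle between stone2_mid's own z axis and vertical below 0.08 rad)) and ((x of stone3_mid in the frame of case1 between -0.009 and 0.009 m and y of stone3_mid in the frame of case1 between -0.009 and 0.009 m and z of stone3_mid in the frame of case1 between 0.015 and 0.024 m and angle between stone3_mid's own z axis and vertical below 0.08 rad) or (x of stone3_mid in the frame of case2 between -0.009 and 0.009 m and y of stone3_mid in the frame of case2 between -0.009 and 0.009 m and z of stone3_mid in the frame of case2 between 0.015 and 0.024 m and angle between stone3_mid's own z axis and vertical below 0.08 rad) or (x of stone3_mid in the frame of case3 between -0.009 and 0.009 m and y of stone3_mid in the frame of case3 between -0.009 and 0.009 m and z of stone3_mid in the frame of case3 between 0.015 and 0.024 m and angle between stone3_mid's own z axis and vertical below 0.08 rad))), for 0.2 s.
At the end, for the whole second after the job is handed in: Every stone lies flat in a case of its own (centre within 9 mm of the case's), all three covers are shut past their catches (under 0.035 rad), and the tool stands upright and at rest on its pad, the middle of its foot within 50 mm (along) and 45 mm (across) of the pad's centre (all of step 2 and value of joint each of cover1, cover2, cover3 below 0.035 rad and z of tool_foot in the frame of pad between 0 and 0.009 m and x of tool_foot in the frame of pad between -0.05 and 0.05 m and y of tool_foot in the frame of pad between -0.045 and 0.045 m and angle between tool_foot's own z axis and vertical below 0.08 rad and linear speed of tool below 0.02 m/s); the robot touches nothing.
It fails at once if the fingers push or pull (over 4 N) at a stone still down in its pocket (lifted less than 4 mm) (((y of stone1_mid in the frame of holder between -0.03 and 0.03 m and z of stone1_mid in the frame of holder below 0.1125 m) and contact force between the fingers and stone1 above 4 N) or ((y of stone2_mid in the frame of holder between -0.03 and 0.03 m and z of stone2_mid in the frame of holder below 0.1125 m) and contact force between the fingers and stone2 above 4 N) or ((y of stone3_mid in the frame of holder between -0.03 and 0.03 m and z of stone3_mid in the frame of holder below 0.1125 m) and contact force between the fingers and stone3 above 4 N)).
It fails at once if a stone drops into a case (faster than 0.5 m/s when less than 25 mm above lying in it) ((x of stone1_mid in the frame of case1 between -0.03 and 0.03 m and y of stone1_mid in the frame of case1 between -0.05 and 0.05 m and z of stone1_mid in the frame of case1 below 0.045 m and linear speed of stone1 above 0.5 m/s) or (x of stone1_mid in the frame of case2 between -0.03 and 0.03 m and y of stone1_mid in the frame of case2 between -0.05 and 0.05 m and z of stone1_mid in the frame of case2 below 0.045 m and linear speed of stone1 above 0.5 m/s) or (x of stone1_mid in the frame of case3 between -0.03 and 0.03 m and y of stone1_mid in the frame of case3 between -0.05 and 0.05 m and z of stone1_mid in the frame of case3 below 0.045 m and linear speed of stone1 above 0.5 m/s) or (x of stone2_mid in the frame of case1 between -0.03 and 0.03 m and y of stone2_mid in the frame of case1 between -0.05 and 0.05 m and z of stone2_mid in the frame of case1 below 0.045 m and linear speed of stone2 above 0.5 m/s) or (x of stone2_mid in the frame of case2 between -0.03 and 0.03 m and y of stone2_mid in the frame of case2 between -0.05 and 0.05 m and z of stone2_mid in the frame of case2 below 0.045 m and linear speed of stone2 above 0.5 m/s) or (x of stone2_mid in the frame of case3 between -0.03 and 0.03 m and y of stone2_mid in the frame of case3 between -0.05 and 0.05 m and z of stone2_mid in the frame of case3 below 0.045 m and linear speed of stone2 above 0.5 m/s) or (x of stone3_mid in the frame of case1 between -0.03 and 0.03 m and y of stone3_mid in the frame of case1 between -0.05 and 0.05 m and z of stone3_mid in the frame of case1 below 0.045 m and linear speed of stone3 above 0.5 m/s) or (x of stone3_mid in the frame of case2 between -0.03 and 0.03 m and y of stone3_mid in the frame of case2 between -0.05 and 0.05 m and z of stone3_mid in the frame of case2 below 0.045 m and linear speed of stone3 above 0.5 m/s) or (x of stone3_mid in the frame of case3 between -0.03 and 0.03 m and y of stone3_mid in the frame of case3 between -0.05 and 0.05 m and z of stone3_mid in the frame of case3 below 0.045 m and linear speed of stone3 above 0.5 m/s)).
It fails at once if another thing on the bench is moved more than 30 mm (distance of any of honing_guide, oil_bottle, squeeze_bottle, chisel1 from where it was at the start of the episode above 0.03 m).
Of stone1, stone2, stone3 only 2 to 3 are there at a start; the rules pass over those that are not, and their reading is None.
At some moment in a run one of tool may be knocked a few centimetres aside while the robot is not near it.
It also fails if it takes over 210 s, if anything falls off the work surface, if the arm or the gripper's body presses on something with over 40 N, if the wrist force passes 120 N, or if a joint passes its speed limit or range.

## Robot

A 6-joint arm with a two-finger parallel gripper is mounted at the origin on the work surface. World frame = base frame: x ahead of the robot, y to its left, z up, the work surface at z = 0. Lengths are in m, angles in rad, forces in N, time in s.
With the tool pointing down it reaches from about 0.35 to 0.775 m from the base axis. Payload 7.3 kg.
Tool frame: the origin (TCP) lies at the very end of the fingers, on their centre line; the grasp point (between the pads) lies 19 mm behind it (robot.pinch_z is the distance from the TCP to the grasp point, in m); z points along the fingers, y is the line along which they close (so a half turn about z gives the same grasp; the last joint's range is limited). The gripper opens to 92 mm and grips with 3 to 60 N. Pads are 19 mm wide; open, the fingers measure 130 mm over their backs; the gripper's body (75 mm by 190 mm) begins 47 mm behind the grasp point.
Start: joints at [1.177, 0.342, 1.524, -0, 1.275, -0.146], TCP at [0.129, 0.509, 0.227] pointing down, gripper open.
Joint ranges: [-2.53, 2.53], [-0.77, 2.02], [0.04, 2.7], [-1, 4.14], [0.28, 2.66], [-3.11, 3.11]. Speed limits (rad/s): [2.57, 2.57, 3.14, 3.14, 3.14, 3.14].

## Interface

Orientations are given as [roll, pitch, yaw] about the fixed x, y, z axes, in that order (R = Rz(yaw) Ry(pitch) Rx(roll)).
In Python, from cell import robot gives the robot as it stands.
- The arm moves only by the tool move_arm, never from a script. Its argument "motion" is a list of rows, each a list of 6 numbers: the shift along the tool's x, y, z in units of 0.1 m (1.0 is 0.1 m), then the turn, a rotation vector about the tool's x, y, z in units of pi rad (1.0 is pi rad). In form: [[dx, dy, dz, rx, ry, rz], ...]. A call has 1 to 12 rows; each row is the pose to reach, as a shift and turn from the pose commanded when the call began, along the tool's axes at that moment, turning the shorter way round; what a row does not reach only later rows make up. A row lasts 1/8 s, in which the tool goes at most 62.5 mm and 10.7 degrees, less where a joint would pass 70% of its speed; a pose out of reach is approached as far as the arm can. A call with a number of a shift or a turn outside -1 to 1 is refused whole. A call with a gripper value outside its range is refused whole. "fingers" is the opening, from -1 (shut) to 1 (fully open), set as the call begins (left out, the last holds). The fingers move at their own pace and stop on an object; "newtons" is the grip in N (left out, the last holds). Time passes only in rows, so rows that repeat a pose let the fingers close. It gives the time, the measured TCP pose, the force, the opening and the grip force at its end, in the units of the state.
- robot.observe(): the state, without advancing time (a new reading comes with each control period).
- robot.read_camera(name): name is "scene" or "top" or "wrist"; returns a dict with "image" (400x640x3 uint8, red, green, blue), "range_z" (400x640 float32, m along the optical axis (not along the pixel's ray), 0 where there is no reading), "vfov" (degrees; the focal length in pixels is half the picture's height over the tangent of half this angle, whatever the lens; pixels are square), "cx", "cy" (the principal point, pixels), "k1" (the pictures are not rectified: a ray, as slopes to the right and down, at radius r is drawn at 1 + k1 r^2 times it, then the intrinsics apply), "extrinsics" (4x4, takes a point from camera to world coordinates); the wrist camera has in their place "hand_eye" (4x4, takes a point from camera to tool coordinates, whose origin is the TCP and whose axes are the flange's). Camera axes: x right, y up, looking along -z (the intrinsics and any distortion apply to the point x, -y, -z); pixel columns grow to the right and rows downward; lengths in m; the calibration is good to about 2 mm. A picture is of the moment at which its call begins: read the wrist's pose just before it.
- robot.hand_in(): hands the job in; it is judged then, once.
The state is a dict: "time": time; "qpos": joint angles; "qvel": joint speeds; "joint_efforts": joint torques, N m; "tool_pos": TCP position; "tool_rot": TCP orientation; "contact_force": force on the tool from outside, world axes, zero at the start; "torque": the same for the moment, N m; "opening": finger opening in m; "grip_force": force on a finger pad.
Only numpy, scipy, OpenCV 4.12 (cv2) and the standard library are available. Lean on these libraries where they do the work, as an engineer would, in place of code of your own. Each camera call takes 0.05 s, during which the arm holds its last target. There are 200 camera calls.

## Working session

There is one attempt and no reset: what is moved stays moved. The work goes in short steps, Python scripts to look and compute and a tool call to move; the robot and the scene stay as the last step left them, time stands still between calls to the robot, and variables do not carry over. Pictures are saved under pics/ and viewed, at most 14 in all, crops included, and the job is handed in when it is done.

Besides the shell and the picture viewer there is one more tool, called after "Emit:" as name(argument=value, ...) on one line, values as JSON. move_arm: Moves the arm, as the interface text tells. Shifts and turns lie within -1 to 1; 1 stands for 0.1 m of shift or pi rad of turn. Its arguments: {"type":"object","properties":{"motion":{"type":"array"},"fingers":{"type":"number"},"newtons":{"type":"number"}},"required":["motion"]}

```bash
ls; mkdir -p pics
cat > h.py <<'E'
import numpy as np, cv2
from cell import robot
from scipy.spatial.transform import Rotation as R
def T():
    s=robot.observe(); M=np.eye(4); M[:3,:3]=R.from_euler('xyz',s['tool_rot']).as_matrix(); M[:3,3]=s['tool_pos']; return M
def cam(n):
    M=T(); c=robot.read_camera(n); c['E']=M@c['hand_eye'] if n=='wrist' else np.array(c['extrinsics']); 
    c['f']=200/np.tan(np.radians(c['vfov'])/2); return c
def rays(c,uv):
    uv=np.asarray(uv,float).reshape(-1,1,2); f=c['f']
    K=np.array([[f,0,c['cx']],[0,f,c['cy']],[0,0,1]])
    p=cv2.undistortPoints(uv,K,np.array([c['k1'],0,0,0]))[:,0]
    return np.c_[p[:,0],-p[:,1],-np.ones(len(p))]
def onplane(c,uv,z):
    d=rays(c,uv)@c['E'][:3,:3].T; o=c['E'][:3,3]
    return o+d*((z-o[2])/d[:,2])[:,None]
def cloud(c):
    v,u=np.mgrid[:400,:640]; d=rays(c,np.c_[u.ravel(),v.ravel()])*c['range_z'].reshape(-1,1)
    return (d@c['E'][:3,:3].T+c['E'][:3,3]).reshape(400,640,3)
def save(c,n): cv2.imwrite('pics/'+n,c['image'][:,:,::-1])
E
cat > a.py <<'E'
from h import *
for n in('scene','top'):
    c=cam(n); save(c,n+'0.png'); np.save(n+'0.npy',cloud(c)); print(n,c['f'],c['cx'],c['cy'],c['k1'],c['E'].round(3).tolist())
print(robot.observe())
E
python3 a.py
```

```text
pics
scene 472.7096348033689 323.55086354192656 196.57942265130131 -0.08183036405993338 [[0.393, -0.699, 0.597, 1.295], [0.919, 0.307, -0.245, -0.264], [-0.012, 0.646, 0.763, 1.068], [0.0, 0.0, 0.0, 1.0]]
top 428.7548700717502 326.1109993102847 198.89792956368495 0.0149154362790824 [[0.021, 0.977, -0.21, 0.369], [-1.0, 0.021, -0.003, 0.057], [0.002, 0.21, 0.978, 1.072], [0.0, 0.0, 0.0, 1.0]]
{'time': 0.1, 'qpos': array([ 1.17701086e+00,  3.42641950e-01,  1.52489396e+00, -2.01624512e-05,
        1.27537074e+00, -1.45983146e-01]), 'qvel': array([-0.00074145, -0.00278111, -0.00185097, -0.00059053, -0.0005336 ,
       -0.0002925 ]), 'joint_efforts': array([ 2.24005860e-03, -4.31998372e+01, -2.44698822e+01,  7.18538370e-02,
        5.25746634e-02, -3.42423459e-05]), 'tool_pos': array([0.12861197, 0.50864988, 0.22612982]), 'tool_rot': array([-3.14028983e+00, -1.72063921e-04,  2.89379610e+00]), 'contact_force': array([-0.4115043 ,  0.46186248, -0.29987604]), 'torque': array([ 0.01490612,  0.025401  , -0.02336217]), 'grip_force': 0.0, 'opening': 0.09178363023116054}
```

View pics/scene0.png

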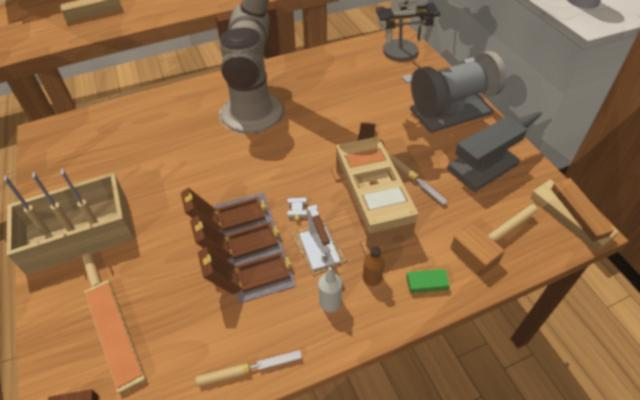

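View pics/top0.png

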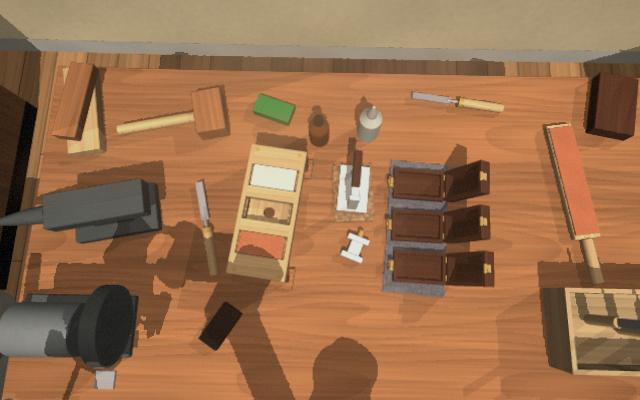

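The scene picture shows the arm parked, tool and pad at about (318,240), and three open cases at left. In the top picture (up is +x, left is +y):
- **Holder:** about (268,213), with a pale stone in its far pocket (274,178) and an orange one in its near pocket (262,245). The middle pocket is empty, with its hole at (269,212).
- **Tool:** about (354,185) on its pad.
- **Cases:** (416,183), (415,224) and (415,268), with covers open to the right.

```bash
cat > b.py <<'E'
from h import *
P=np.load('top0.npy'); z=P[:,:,2]
def rect(m,name,box):
    M=np.zeros_like(m,dtype=np.uint8); x0,x1,y0,y1=box; M[y0:y1,x0:x1]=m[y0:y1,x0:x1]
    pts=P[M>0][:,:2].astype(np.float32); r=cv2.minAreaRect(pts*1000); print(name,len(pts),np.round(r[0],1),np.round(r[1],1),round(r[2],2),'z',np.median(z[M>0]).round(4))
rect((z>.113)&(z<.128),'holder',(215,320,135,290))
im=cv2.imread('pics/top0.png'); hsv=cv2.cvtColor(im,cv2.COLOR_BGR2HSV)
for n,b in dict(white=(245,303,160,195),orange=(232,295,225,262)).items():
    m=(z>.11)&((hsv[:,:,1]<70) if n=='white' else (hsv[:,:,0]<12)&(hsv[:,:,1]>110)); rect(m,n,b)
rect((z>.10)&(z<.14),'toolbar',(335,380,140,215))
rect((z>.006)&(z<.022),'foot',(335,380,155,225))
rect((z>.06)&(z<.1),'web',(335,380,140,225))
rect((z>.002)&(z<.007),'pad+',(330,376,150,228))
for i,b in enumerate([(383,445,160,204),(383,445,204,246),(383,445,247,297)]):
    rect((z>.014)&(z<.035),'case%d'%i,b); rect((z>.035),'catch%d'%i,(b[0],400,b[2],b[3]))
rect((z>.002)&(z<.009),'mat',(380,447,155,300))
rect((z>.005)&(z<.05),'guide',(338,374,225,265))
rect((z>.03),'bottles',(300,390,100,145))
for i,b in enumerate([(446,500,155,205),(446,500,205,246),(446,500,247,292)]): rect(z>.05,'cover%d'%i,b)
for uv in [(300,213),(268,290),(269,212),(356,160),(356,180),(416,183),(260,268)]: print(uv,P[uv[1],uv[0]].round(4))
E
python3 b.py
```

```text
holder 6556 [546.  191.9] [132.2 300.9] 82.12 z 0.1209
white 941 [532.6 115.3] [332.  102.7] 36.69 z 0.1224
orange 1002 [444.6 147.6] [225.   70.2] 67.3 z 0.1225
toolbar 463 [631.6  -8.9] [ 24.  119.3] 85.32 z 0.1247
foot 1176 [622.8 -11. ] [175.3  98.3] 0.94 z 0.0139
web 36 [573.3  -3. ] [23.4  5.8] 72.44 z 0.0811
pad+ 954 [629.3  -7.6] [203.6 117.2] 1.05 z 0.0041
case0 664 [ 639.9 -167. ] [140.3  77.9] 86.54 z 0.0201
catch0 6 [368.8  57.3] [0. 0.] 0.0 z 1.0722
case1 685 [ 533.8 -162.2] [141.4  77.1] 87.96 z 0.0206
catch1 1 [368.8  57.3] [0. 0.] 0.0 z 1.0722
case2 641 [ 431.8 -162.1] [136.8  78.6] 87.18 z 0.0198
catch2 1 [368.8  57.3] [0. 0.] 0.0 z 1.0722
mat 3442 [ 537.5 -162.6] [171.9 370. ] 89.65 z 0.005
guide 471 [483.9 -18. ] [75.4 91.3] 85.35 z 0.0192
bottles 1100 [608.9  69.1] [167.6 450.5] 72.4 z 0.0959
cover0 1053 [ 497.9 -147.3] [103.  472.9] 44.53 z 0.0982
cover1 1063 [ 477.7 -121.3] [ 90.8 408.5] 18.83 z 0.096
cover2 1094 [ 419.  -126.1] [ 81.2 371.5] 2.96 z 0.0951
(300, 213) [5.612e-01 1.258e-01 4.000e-04]
(268, 290) [3.687e-01 1.975e-01 2.000e-04]
(269, 212) [0.5619 0.2044 0.0015]
(356, 160) [ 0.666  -0.0072  0.1235]
(356, 180) [ 0.6174 -0.0072  0.1268]
(416, 183) [ 0.6427 -0.1678  0.0129]
(260, 268) [0.4155 0.2019 0.119 ]
```

```bash
python3 -c "
import cv2
a=cv2.imread('pics/top0.png')[135:300,220:510]; cv2.imwrite('pics/crop0.png',cv2.resize(a,None,fx=2.7,fy=2.7,interpolation=cv2.INTER_CUBIC))"
```

```text
(no output)
```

View pics/crop0.png

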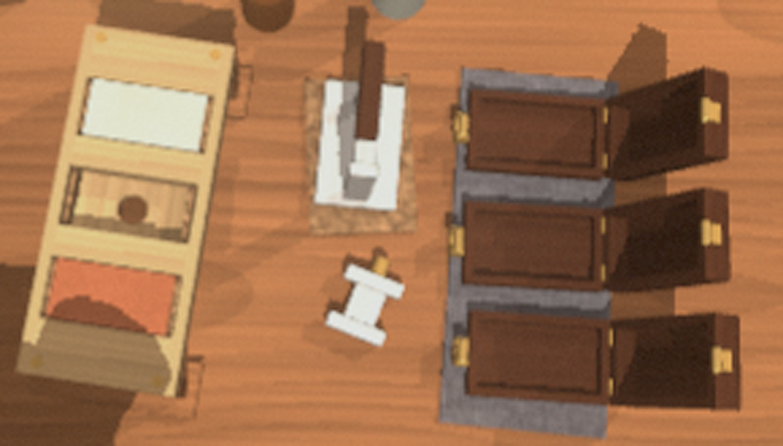

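The crop shows the tool's web toward the robot and its mouth toward +x. The catches are on the left (+y) end of the cases and the covers lean to −y. I'll filter invalid depth, get remaining poses and write the move planner.

```bash
sed -i "s/z=P\[:,:,2\]/z=P[:,:,2].copy(); z[z>.5]=-1/" b.py; python3 b.py
cat > plan.py <<'E'
# plan(waypoints): (x,y,z,yaw_deg,rows or None); prints rounded calls from the current pose
from h import *
def plan(W,start=None):
    s=robot.observe(); p=np.array(s['tool_pos']); Ro=R.from_euler('xyz',s['tool_rot'])
    if start is not None: p=np.array(start[:3]); Ro=R.from_euler('xyz',[np.pi,0,np.radians(start[3])])
    for w in W:
        Rt=R.from_euler('xyz',[np.pi,0,np.radians(w[3])]); t=np.array(w[:3])
        while 1:
            d=Ro.inv().apply(t-p)/.1; rv=(Ro.inv()*Rt).as_rotvec()/np.pi
            k=max(1,np.ceil(np.abs(d).max()-.02)); ang=np.linalg.norm(rv)*180
            dd=np.clip(np.round(d/k,3),-1,1); m=Ro.apply(dd*.1); 
            rr=np.round(rv/k,3); n=int(max(np.ceil(np.linalg.norm(m)/.0625),np.ceil(ang/k/10.7)))+1
            print([float(v) for v in np.r_[dd,rr]],'x',n,'' if k>1 else '  <- wp %s'%(w,))
            p=p+m; Ro=Ro*R.from_rotvec(rr*np.pi)
            if k==1: break
E
python3 -c "
from plan import *
plan([(.129,.509,.30,160),(.40,.30,.30,90),(.60,0,.28,0)])"
```

```text
holder 6556 [546.  191.9] [132.2 300.9] 82.12 z 0.1209
white 938 [621.7 182.7] [102.   51.6] 81.73 z 0.1224
orange 998 [467.3 203.1] [100.6  49.6] 82.26 z 0.1225
toolbar 463 [631.6  -8.9] [ 24.  119.3] 85.32 z 0.1247
foot 1176 [622.8 -11. ] [175.3  98.3] 0.94 z 0.0139
web 36 [573.3  -3. ] [23.4  5.8] 72.44 z 0.0811
pad+ 954 [629.3  -7.6] [203.6 117.2] 1.05 z 0.0041
case0 664 [ 639.9 -167. ] [140.3  77.9] 86.54 z 0.0201
catch0 0 [0. 0.] [0. 0.] 0.0 z nan
case1 685 [ 533.8 -162.2] [141.4  77.1] 87.96 z 0.0206
catch1 0 [0. 0.] [0. 0.] 0.0 z nan
case2 641 [ 431.8 -162.1] [136.8  78.6] 87.18 z 0.0198
catch2 0 [0. 0.] [0. 0.] 0.0 z nan
mat 3442 [ 537.5 -162.6] [171.9 370. ] 89.65 z 0.005
guide 471 [483.9 -18. ] [75.4 91.3] 85.35 z 0.0192
bottles 1082 [769.6  17.2] [ 55.7 180.9] 10.86 z 0.0958
cover0 1043 [ 619.1 -278.1] [ 66. 106.] 87.73 z 0.0975
cover1 1055 [ 529.3 -273.1] [65.2 76.6] 86.97 z 0.096
cover2 1088 [ 425.7 -276.6] [63.7 77.9] 85.93 z 0.095
(300, 213) [5.612e-01 1.258e-01 4.000e-04]
(268, 290) [3.687e-01 1.975e-01 2.000e-04]
(269, 212) [0.5619 0.2044 0.0015]
(356, 160) [ 0.666  -0.0072  0.1235]
(356, 180) [ 0.6174 -0.0072  0.1268]
(416, 183) [ 0.6427 -0.1678  0.0129]
(260, 268) [0.4155 0.2019 0.119 ]
[-0.003, 0.003, -0.739, -0.0, -0.0, 0.032] x 3   <- wp (0.129, 0.509, 0.3, 160)
[-0.815, -0.26, 0.0, -0.0, 0.0, 0.097] x 3 
[-0.855, -0.003, 0.001, -0.0, 0.0, 0.097] x 3 
[-0.817, 0.254, 0.0, -0.0, 0.0, 0.098] x 3 
[-0.702, 0.489, 0.001, -0.0, 0.0, 0.097] x 3   <- wp (0.4, 0.3, 0.3, 90)
[-1.0, 0.666, 0.067, 0.0, 0.0, 0.167] x 4 
[-0.355, 0.719, 0.045, 0.0, 0.0, 0.111] x 3 
[-0.088, 0.796, 0.045, 0.0, 0.0, 0.111] x 3 
[0.19, 0.779, 0.045, 0.0, 0.0, 0.111] x 3   <- wp (0.6, 0, 0.28, 0)
  return _methods._mean(a, axis=axis, dtype=dtype,
  ret = ret.dtype.type(ret / rcount)
```

Emit:
move_arm(motion=[[0,0,-0.74,0,0,0.032],[0,0,-0.74,0,0,0.032],[0,0,-0.74,0,0,0.032]], fingers=0)

```text
time: 0.48
tool_pos: [0.1288, 0.5091, 0.301]
tool_rot: [3.14, 0.0, 2.794]
contact_force: [-0.4, 0.3, -1.2]
opening: 0.0663
grip_force: 0.0
```

Emit:
move_arm(motion=[[-0.815,-0.26,0,0,0,0.097],[-0.815,-0.26,0,0,0,0.097],[-0.815,-0.26,0,0,0,0.097]])

```text
time: 0.85
tool_pos: [0.1971, 0.4554, 0.2991]
tool_rot: [-3.138, 0.0, 2.487]
contact_force: [-0.6, 0.5, -0.3]
opening: 0.0463
grip_force: 0.0
```

Emit:
move_arm(motion=[[-0.855,0,0,0,0,0.097],[-0.855,0,0,0,0,0.097],[-0.855,0,0,0,0,0.097]])

```text
time: 1.23
tool_pos: [0.2645, 0.4044, 0.2997]
tool_rot: [-3.14, 0.0, 2.184]
contact_force: [-0.4, 0.6, 0.4]
opening: 0.0457
grip_force: 0.0
```

Emit:
move_arm(motion=[[-0.815,0.25,0,0,0,0.098],[-0.815,0.25,0,0,0,0.098],[-0.815,0.25,0,0,0,0.098]])

```text
time: 1.6
tool_pos: [0.3315, 0.3528, 0.3]
tool_rot: [-3.14, -0.0, 1.878]
contact_force: [-0.8, -0.1, -0.2]
opening: 0.0457
grip_force: 0.0
```

Emit:
move_arm(motion=[[-0.7,0.49,0,0,0,0.097],[-0.7,0.49,0,0,0,0.097],[-0.7,0.49,0,0,0,0.097]])

```text
time: 1.98
tool_pos: [0.3991, 0.3011, 0.3001]
tool_rot: [-3.14, -0.0, 1.575]
contact_force: [-0.5, 0.4, 0.3]
opening: 0.0459
grip_force: 0.0
```

Emit:
move_arm(motion=[[-1,0.67,0.07,0,0,0.167],[-1,0.67,0.07,0,0,0.167],[-1,0.67,0.07,0,0,0.167],[-1,0.67,0.07,0,0,0.167]])

```text
time: 2.48
tool_pos: [0.4656, 0.2019, 0.2935]
tool_rot: [-3.14, -0.0, 1.052]
contact_force: [0.3, 0.3, -0.4]
opening: 0.0459
grip_force: 0.0
```

Emit:
move_arm(motion=[[-0.355,0.72,0.04,0,0,0.111],[-0.355,0.72,0.04,0,0,0.111],[-0.355,0.72,0.04,0,0,0.111]])

```text
time: 2.85
tool_pos: [0.5108, 0.1347, 0.2895]
tool_rot: [-3.141, 0.0, 0.704]
contact_force: [-0.7, 0.2, -0.2]
opening: 0.046
grip_force: 0.0
```

Emit:
move_arm(motion=[[-0.09,0.8,0.05,0,0,0.111],[-0.09,0.8,0.05,0,0,0.111],[-0.09,0.8,0.05,0,0,0.111]])

```text
time: 3.22
tool_pos: [0.5553, 0.0678, 0.2845]
tool_rot: [-3.141, 0.0, 0.356]
contact_force: [0.2, -0.3, -0.8]
opening: 0.046
grip_force: 0.0
```

Emit:
move_arm(motion=[[0.19,0.78,0.05,0,0,0.111],[0.19,0.78,0.05,0,0,0.111],[0.19,0.78,0.05,0,0,0.111],[0.19,0.78,0.05,0,0,0.111]])

```text
time: 3.72
tool_pos: [0.5994, 0.0021, 0.2801]
tool_rot: [-3.141, 0.0, 0.009]
contact_force: [0.6, -0.7, 0.2]
opening: 0.046
grip_force: 0.0
```

```bash
cat > c.py <<'E'
from h import *
c=cam('wrist'); save(c,'w1.png'); P=cloud(c); np.save('w1.npy',P); z=P[:,:,2]; print(c['hand_eye'].round(3).tolist(), robot.observe()['tool_pos'],robot.observe()['tool_rot'])
m=((z>.11)&(z<.135)&(abs(P[:,:,1])<.1)).astype(np.uint8)
n,l,st,ce=cv2.connectedComponentsWithStats(m)
for i in range(1,n):
    if st[i,4]>300:
        r=cv2.minAreaRect((P[l==i][:,:2]*1000).astype(np.float32)); print(r,st[i],np.median(z[l==i]))
E
python3 c.py
```

```text
[[-0.001, 0.967, 0.256, 0.069], [1.0, 0.0, 0.0, 0.0], [0.0, 0.256, -0.967, -0.159], [0.0, 0.0, 0.0, 1.0]] [0.59943245 0.00196196 0.28024763] [-3.14102707e+00 -3.08602561e-04  7.53263308e-03]
((759.6035766601562, 82.94058227539062), (16.959712982177734, 24.933568954467773), 11.252613067626953) [215   0  32  24 612] 0.1305144156838743
((632.130126953125, -6.271750450134277), (23.74599838256836, 119.41783905029297), 86.68091583251953) [ 317   93   33  126 2593] 0.12537708644430146
```

```bash
python3 -c "
from plan import *
plan([(.659,-.0085,.18,-3.7),(.659,-.0085,.100,-3.7),(.659,-.0085,.100,-3.7),(.659,-.0085,.2,-3.7),(.55,.0,.21,82),(.55,.0,.21,82)])"
```

```text
[0.595, 0.11, 1.0, -0.0, -0.0, 0.023] x 3   <- wp (0.659, -0.0085, 0.18, -3.7)
[-0.001, 0.0, 0.803, -0.0, -0.0, -0.0] x 3   <- wp (0.659, -0.0085, 0.1, -3.7)
[0.0, 0.0, -0.0, -0.0, -0.0, -0.0] x 2   <- wp (0.659, -0.0085, 0.1, -3.7)
[0.001, -0.0, -1.0, -0.0, -0.0, -0.0] x 3   <- wp (0.659, -0.0085, 0.2, -3.7)
[-0.547, -0.007, -0.05, -0.0, -0.0, -0.238] x 6 
[-0.395, -0.377, -0.051, -0.0, -0.0, -0.238] x 6   <- wp (0.55, 0.0, 0.21, 82)
[-0.0, -0.001, 0.0, 0.0, -0.0, -0.0] x 2   <- wp (0.55, 0.0, 0.21, 82)
```

Emit:
move_arm(motion=[[0.595,0.11,1.0,0,0,0.023],[0.595,0.11,1.0,0,0,0.023],[0.595,0.11,1.0,0,0,0.023]])

```text
time: 4.15
tool_pos: [0.6579, -0.0097, 0.1746]
tool_rot: [-3.141, 0.009, -0.068]
contact_force: [-0.1, 0.4, 0.3]
opening: 0.046
grip_force: 0.0
```

Emit:
move_arm(motion=[[0,0,0.4,0,0,0],[0,0,0.8,0,0,0],[0,0,0.8,0,0,0],[0,0,0.8,0,0,0]])

```text
time: 4.65
tool_pos: [0.6608, -0.0107, 0.1029]
tool_rot: [3.142, -0.004, -0.07]
contact_force: [0.3, -0.3, -0.2]
opening: 0.0463
grip_force: 0.0
```

Emit:
move_arm(motion=[[0,0,0,0,0,0],[0,0,0,0,0,0],[0,0,0,0,0,0],[0,0,0,0,0,0],[0,0,0,0,0,0]], fingers=-1, newtons=45)

```text
time: 5.28
tool_pos: [0.66, -0.0109, 0.1003]
tool_rot: [-3.141, -0.001, -0.072]
contact_force: [0.0, 2.9, 4.5]
opening: 0.0193
grip_force: 45.0
```

Emit:
move_arm(motion=[[0,0,-0.2,0,0,0],[0,0,-0.5,0,0,0],[0,0,-1,0,0,0],[0,0,-1,0,0,0]])

```text
time: 5.78
tool_pos: [0.6616, -0.0117, 0.2034]
tool_rot: [3.141, -0.008, -0.072]
contact_force: [-0.6, -0.5, -4.0]
opening: 0.0195
grip_force: 45.0
```

```bash
sed -i 's/w1/w2/g' c.py; python3 c.py
```

```text
[[-0.001, 0.967, 0.256, 0.069], [1.0, 0.0, 0.0, 0.0], [0.0, 0.256, -0.967, -0.159], [0.0, 0.0, 0.0, 1.0]] [ 0.66010574 -0.01144494  0.20041669] [ 3.14120091e+00 -2.30636084e-03 -7.19221470e-02]
((781.3026733398438, -42.3916130065918), (34.27535629272461, 32.24538040161133), 58.45849609375) [ 331   16   49   53 1093] 0.1146171517665934
((763.3125, 83.06326293945312), (23.949317932128906, 23.69822883605957), 80.42639923095703) [ 154   63   45   39 1308] 0.13069412061653202
((664.573486328125, -11.090461730957031), (76.11172485351562, 52.14802932739258), 85.52921295166016) [ 272  174  100   67 4595] 0.11848606132236036
```

View pics/w2.png

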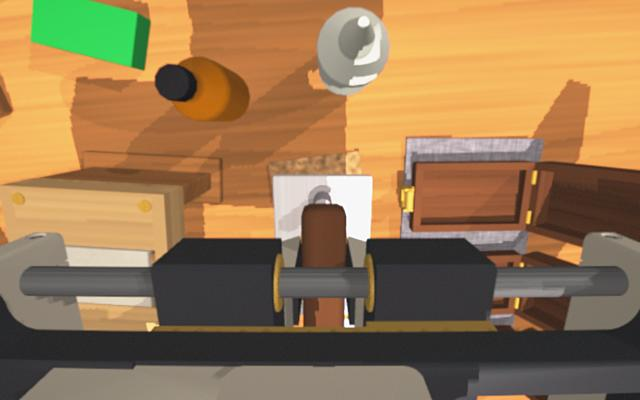

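The picture shows the bar held squarely between the fingers (front end at (323,206)), with bottles at (215,90) and (353,50), clear of the plate.

```bash
python3 -c "
from plan import *
P=np.load('w2.npy'); q=P[203:214,312:336]; print('front',q[:,12].round(4).tolist())
plan([(.56,.0,.22,82.1),(.6076,.076,.20,82.1),(.6076,.076,.1385,82.1)])"
```

```text
front [[0.6936, -0.0145, 0.2189], [0.6933, -0.0145, 0.2198], [0.6936, -0.0145, 0.2225], [0.6934, -0.0145, 0.2236], [0.6936, -0.0145, 0.2263], [0.6932, -0.0145, 0.2264], [0.693, -0.0145, 0.2272], [0.6926, -0.0145, 0.2273], [0.6923, -0.0144, 0.228], [0.6918, -0.0144, 0.2279], [0.6915, -0.0144, 0.2282]]
[-1.0, -0.042, -0.198, 0.001, -0.0, -0.479] x 10   <- wp (0.56, 0.0, 0.22, 82.1)
[0.818, 0.361, 0.201, 0.0, -0.001, -0.0] x 3   <- wp (0.6076, 0.076, 0.2, 82.1)
[0.0, -0.0, 0.615, 0.0, 0.0, -0.0] x 2   <- wp (0.6076, 0.076, 0.1385, 82.1)
```

Emit:
move_arm(motion=[[-1,-0.04,-0.2,0,0,-0.479],[-1,-0.04,-0.2,0,0,-0.479],[-1,-0.04,-0.2,0,0,-0.479],[-1,-0.04,-0.2,0,0,-0.479],[-1,-0.04,-0.2,0,0,-0.479],[-1,-0.04,-0.2,0,0,-0.479],[-1,-0.04,-0.2,0,0,-0.479],[-1,-0.04,-0.2,0,0,-0.479],[-1,-0.04,-0.2,0,0,-0.479],[-1,-0.04,-0.2,0,0,-0.479]])

```text
time: 7.08
tool_pos: [0.5595, 0.0, 0.2184]
tool_rot: [-3.139, -0.0, 1.429]
contact_force: [-0.4, -0.3, -3.4]
opening: 0.0195
grip_force: 45.0
```

Emit:
move_arm(motion=[[0.4,0.2,0.1,0,0,0],[0.8,0.36,0.2,0,0,0],[0.8,0.36,0.2,0,0,0],[0.8,0.36,0.2,0,0,0]])

```text
time: 7.58
tool_pos: [0.6063, 0.0739, 0.1993]
tool_rot: [-3.14, 0.0, 1.432]
contact_force: [0.1, 0.1, -3.7]
opening: 0.0193
grip_force: 45.0
```

```bash
cat > d.py <<'E'
import sys
from plan import *
n=sys.argv[1]; c=cam('wrist'); save(c,n+'.png'); P=cloud(c); np.save(n+'.npy',P); z=P[:,:,2]
s=robot.observe(); print(s['tool_pos'].round(4),np.degrees(s['tool_rot']).round(2))
hsv=cv2.cvtColor(c['image'],cv2.COLOR_RGB2HSV)
for k,m in dict(white=hsv[:,:,1]<70,orange=(hsv[:,:,0]<12)&(hsv[:,:,1]>110)&(hsv[:,:,2]>70)).items():
    m=(m&(z>.1)&(z<.16)&(P[:,:,1]>.1)).astype(np.uint8); nn,l,st,ce=cv2.connectedComponentsWithStats(m)
    for i in range(1,nn):
        if st[i,4]>800: print(k,[np.round(v,1) for v in cv2.minAreaRect((P[l==i][:,:2]*1000).astype(np.float32))],st[i],np.median(z[l==i]).round(4))
E
python3 d.py w3; python3 -c "
from plan import *
plan([(.6076,.076,.1365,82.1)])"
```

```text
[0.6064 0.0735 0.1997] [-1.7997e+02  2.0000e-02  8.2010e+01]
white [array([621.5, 174.3]), array([84. , 52.3]), np.float64(82.2)] [ 286    0   78  132 9795] 0.123
white [array([610.3, 104.7]), array([17.8, 75. ]), np.float64(82.7)] [ 272  159  102   25 1891] 0.1171
orange [array([467. , 196.7]), array([85.9, 52. ]), np.float64(81.7)] [  50    0   92  134 7104] 0.1229
[0.026, 0.009, 0.632, -0.0, 0.0, -0.0] x 3   <- wp (0.6076, 0.076, 0.1365, 82.1)
```

View pics/w3.png

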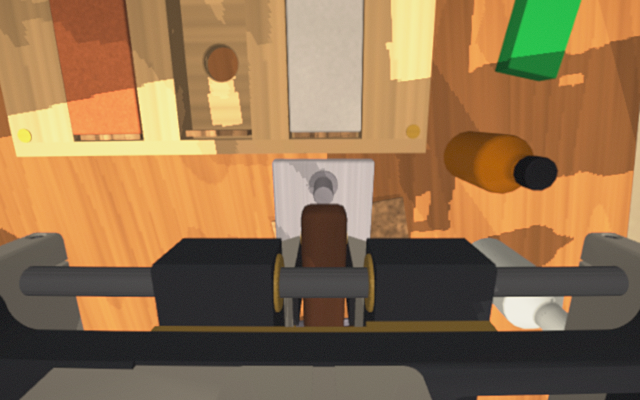

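The picture shows the rod (323,182) lined up with the pale stone (325,65), and the plate's front edge at row 160, just short of the holder. I'll check where the rod actually hangs.

```bash
python3 -c "
from h import *
P=np.load('w3.npy')
for v in list(range(150,236,5)): print(v,P[v,300].round(4),P[v,323].round(4))
for u in range(272,376,8): print(u,P[170,u].round(4))
"
```

```text
150 [0.5964 0.1226 0.1212] [0.6127 0.1203 0.1206]
155 [0.5855 0.1078 0.0014] [0.6102 0.1042 0.0008]
160 [0.5949 0.1151 0.1167] [0.6117 0.1127 0.1164]
165 [0.5943 0.1114 0.1164] [0.6112 0.1092 0.1181]
170 [0.5938 0.1078 0.1172] [0.6107 0.1055 0.1174]
175 [0.5932 0.1041 0.1171] [0.6102 0.102  0.1189]
180 [0.5925 0.1001 0.1156] [0.6099 0.1001 0.1286]
185 [0.5918 0.0962 0.1149] [0.6098 0.0988 0.1403]
190 [0.5913 0.0926 0.1159] [0.6094 0.0958 0.1424]
195 [0.5906 0.0887 0.1155] [0.6088 0.0921 0.1412]
200 [0.5898 0.0844 0.1135] [0.6084 0.0888 0.1417]
205 [0.5892 0.0805 0.1137] [0.6109 0.1053 0.2188]
210 [0.5885 0.0764 0.1131] [0.6108 0.1047 0.2248]
215 [0.588  0.0726 0.1138] [0.6106 0.1033 0.2275]
220 [0.587  0.0678 0.1114] [0.6103 0.1008 0.2264]
225 [0.5865 0.064  0.1122] [0.6101 0.0993 0.2285]
230 [0.5858 0.0598 0.1119] [0.6097 0.097  0.2281]
235 [0.5849 0.055  0.1102] [0.6094 0.0947 0.2277]
272 [0.5729 0.1105 0.1155]
280 [0.5794 0.1101 0.1191]
288 [0.5849 0.109  0.1166]
296 [0.591  0.1084 0.1182]
304 [0.5967 0.1073 0.1167]
312 [0.6026 0.1067 0.1179]
320 [0.6085 0.1057 0.1172]
328 [0.6163 0.1415 0.3582]
336 [0.6202 0.1042 0.1179]
344 [0.626  0.1033 0.1172]
352 [0.6319 0.1024 0.1166]
360 [0.6377 0.1018 0.118 ]
368 [0.6438 0.1006 0.1157]
```

```bash
cat > e.py <<'E'
import sys
from h import *
P=np.load(sys.argv[1]+'.npy'); M=T()
def fit(u0,u1,v0,v1,lo,hi,n):
    q=P[v0:v1,u0:u1].reshape(-1,3); q=q[(q[:,2]>lo)&(q[:,2]<hi)]; q=(q-M[:3,3])@M[:3,:3]
    a=np.linalg.lstsq(np.c_[q[:,:2],np.ones(len(q))],q[:,2],rcond=None)[0]; r=q[:,2]-np.c_[q[:,:2],np.ones(len(q))]@a
    q=q[abs(r)<.004]; a=np.linalg.lstsq(np.c_[q[:,:2],np.ones(len(q))],q[:,2],rcond=None)[0]
    print(n,'slopes x,y',a.round(3),'x range',np.percentile(q[:,0],[0,1,50,99,100]).round(4),'y',np.percentile(q[:,1],[1,99]).round(4),len(q))
h=M[2,3]
fit(276,372,160,234,h-.1,h-.05,'plate(tool frame)'); fit(312,336,212,236,h+.01,h+.05,'bar')
E
python3 e.py w3
```

```text
plate(tool frame) slopes x,y [-0.122  0.006  0.086] x range [-0.0197 -0.0188  0.0173  0.0389  0.0396] y [-0.0361  0.0363] 5182
bar slopes x,y [ 0.067 -0.006 -0.03 ] x range [0.021  0.0211 0.0268 0.031  0.0312] y [-0.0046  0.0051] 573
```

The plate tilts about 0.12 rad (front up) because the tool sagged in the grip. I'll grip harder and pitch the gripper to level it.

Emit:
move_arm(motion=[[0.03,0.01,0,0,0,0],[0.03,0.01,0,0,-0.037,0],[0.03,0.01,0,0,-0.037,0],[0.03,0.01,0,0,-0.037,0],[0.03,0.01,0,0,-0.037,0]], newtons=60)

```text
time: 8.25
tool_pos: [0.6082, 0.0765, 0.1999]
tool_rot: [3.141, 0.115, 1.432]
contact_force: [-0.0, -0.2, -3.6]
opening: 0.0196
grip_force: 60.0
```

```bash
cat > g.py <<'E'
# plate pose in level frame (x=tool x heading, z up, origin TCP)
import sys
from h import *
n=sys.argv[1]; M=T(); c=cam('wrist'); save(c,n+'.png'); P=cloud(c); np.save(n+'.npy',P)
yaw=np.arctan2(M[1,0],M[0,0]); Rz=np.array([[np.cos(yaw),np.sin(yaw),0],[np.sin(yaw),-np.cos(yaw),0],[0,0,1]]).T
q=(P[150:234,276:372].reshape(-1,3)-M[:3,3])@Rz; q=q[(q[:,2]<-.06)&(q[:,2]>-.11)]
A=lambda q:np.c_[q[:,:2],np.ones(len(q))]
for _ in range(3):
    a=np.linalg.lstsq(A(q),q[:,2],rcond=None)[0]; r=q[:,2]-A(q)@a; q=q[abs(r)<.004]
print('plate slope',a.round(3),'front',np.percentile(q[:,0],99.5).round(4),'y',np.percentile(q[:,1],[.5,99.5]).round(4))
q=(P[150:205,305:341].reshape(-1,3)-M[:3,3])@Rz; r=q[:,2]-A(q)@a; t=q[(r>.02)&(r<.035)]
print('rod top pts',len(t),t.min(0).round(4),t.max(0).round(4)); print(M[:3,3].round(4),np.degrees(robot.observe()['tool_rot']).round(2),robot.observe()['grip_force'])
E
python3 g.py w4
```

```text
plate slope [ 0.004 -0.005 -0.085] front 0.0293 y [-0.0365  0.037 ]
rod top pts 323 [ 0.0061 -0.0069 -0.0652] [ 0.0184  0.0069 -0.058 ]
[0.6082 0.0765 0.1999] [179.99   6.6   82.04] 59.996527433395386
```

```bash
sed -i "s/\[np.pi,0,np.radians(w\[3\])\]/[np.pi,np.radians(w[4] if len(w)>4 else 0),np.radians(w[3])]/" plan.py; python3 -c "
from plan import *
plan([(.608,.0775,.136,82.1,6.6),(.6207,.1709,.136,82.1,6.6),(.6207,.1709,.170,82.1,6.6),(.6207,.1709,.136,82.1,6.6),(.6072,.0738,.136,82.1,6.6)])"
```

```text
[0.083, -0.004, 0.634, 0.0, 0.0, -0.0] x 3   <- wp (0.608, 0.0775, 0.136, 82.1, 6.6)
[0.937, -0.003, -0.109, 0.0, 0.0, -0.0] x 3   <- wp (0.6207, 0.1709, 0.136, 82.1, 6.6)
[-0.039, -0.0, -0.338, 0.0, 0.0, -0.0] x 2   <- wp (0.6207, 0.1709, 0.17, 82.1, 6.6)
[0.039, -0.0, 0.338, 0.0, 0.0, -0.0] x 2   <- wp (0.6207, 0.1709, 0.136, 82.1, 6.6)
[-0.974, 0.0, 0.113, 0.0, 0.0, -0.0] x 3   <- wp (0.6072, 0.0738, 0.136, 82.1, 6.6)
```

Emit:
move_arm(motion=[[0.04,0,0.3,0,0,0],[0.08,0,0.634,0,0,0],[0.08,0,0.634,0,0,0],[0.08,0,0.634,0,0,0]])

```text
time: 8.8
tool_pos: [0.6092, 0.0775, 0.1372]
tool_rot: [3.139, 0.116, 1.432]
contact_force: [0.8, -0.2, -3.8]
opening: 0.0194
grip_force: 60.0
```

Emit:
move_arm(motion=[[0.2,0,-0.024,0,0,0],[0.4,0,-0.047,0,0,0],[0.6,0,-0.07,0,0,0],[0.8,0,-0.093,0,0,0],[0.937,0,-0.109,0,0,0],[0.937,0,-0.109,0,0,0],[0.937,0,-0.109,0,0,0]])

```text
time: 9.68
tool_pos: [0.6212, 0.1707, 0.1356]
tool_rot: [-3.141, 0.117, 1.433]
contact_force: [-0.3, -0.5, -3.7]
opening: 0.019
grip_force: 60.0
```

```bash
python3 d.py w5; python3 -c "
from plan import *
plan([(.6207,.1709,.136,82.1,6.6),(.6207,.1709,.152,82.1,6.6),(.6207,.1709,.170,82.1,6.6)])"
```

```text
[0.6212 0.1705 0.1357] [-179.98    6.68   82.07]
white [array([624.9, 201.4]), array([62.6, 52.5]), np.float64(82.6)] [ 271  126  102  133 9569] 0.1229
white [array([512. , 201.3]), array([63.3, 15.6]), np.float64(82.3)] [  93  160   50  106 1913] 0.1208
orange [array([473., 214.]), array([77.9, 45.1]), np.float64(82.7)] [   0  131  101  135 3921] 0.1227
[0.003, -0.006, -0.003, -0.0, 0.0, -0.0] x 2   <- wp (0.6207, 0.1709, 0.136, 82.1, 6.6)
[-0.018, -0.0, -0.159, -0.0, 0.0, -0.0] x 2   <- wp (0.6207, 0.1709, 0.152, 82.1, 6.6)
[-0.021, -0.0, -0.179, -0.0, 0.0, -0.0] x 2   <- wp (0.6207, 0.1709, 0.17, 82.1, 6.6)
```

View pics/w5.png

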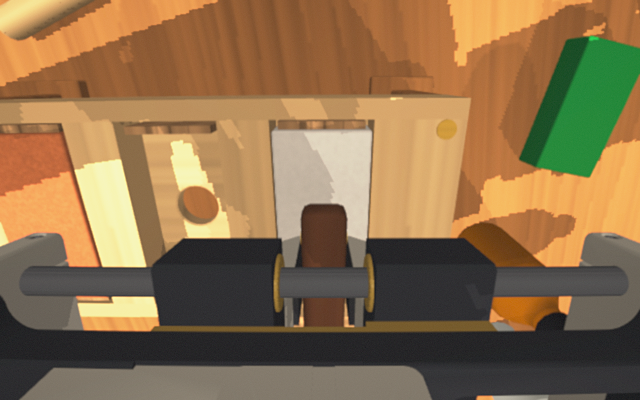

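The picture shows the bar over the pale stone (321,170), centred on it, and the fingers above. I'll push up now.

Emit:
move_arm(motion=[[-0.01,0,-0.05,0,0,0],[-0.01,0,-0.1,0,0,0],[-0.02,0,-0.15,0,0,0],[-0.02,0,-0.15,0,0,0]])

```text
time: 10.22
tool_pos: [0.6216, 0.1709, 0.1517]
tool_rot: [3.14, 0.116, 1.433]
contact_force: [0.6, -0.1, -4.6]
opening: 0.0193
grip_force: 60.0
```

Emit:
move_arm(motion=[[-0.01,0,-0.05,0,0,0],[-0.01,0,-0.1,0,0,0],[-0.02,0,-0.15,0,0,0],[-0.02,0,-0.19,0,0,0],[-0.02,0,-0.19,0,0,0]])

```text
time: 10.85
tool_pos: [0.6208, 0.1711, 0.1701]
tool_rot: [-3.141, 0.117, 1.433]
contact_force: [-1.3, -0.4, -11.2]
opening: 0.0193
grip_force: 60.0
```

```bash
python3 d.py w6
```

```text
[0.6209 0.1711 0.1701] [-179.95    6.67   82.11]
white [array([624.4, 197.9]), array([70.6, 49.5]), np.float64(82.3)] [ 278  120   90  120 8317] 0.1375
white [array([510.9, 196.7]), array([69.4, 15.9]), np.float64(82.1)] [ 131  150   41  100 1479] 0.1209
orange [array([468.3, 204.2]), array([98.7, 51.7]), np.float64(82.0)] [  26  123  114  144 3938] 0.1228
```

```bash
python3 -c "
from plan import *
plan([(.6207,.1709,.136,82.1,6.6),(.6072,.0738,.136,82.1,6.6),(.4530,.0948,.136,82.1,6.6)])"
```

```text
[0.037, -0.001, 0.339, -0.0, 0.0, 0.0] x 2   <- wp (0.6207, 0.1709, 0.136, 82.1, 6.6)
[-0.974, -0.0, 0.114, -0.0, 0.0, 0.0] x 3   <- wp (0.6072, 0.0738, 0.136, 82.1, 6.6)
[-0.002, -0.778, 0.001, -0.0, 0.0, 0.0] x 3 
[-0.001, -0.778, 0.001, -0.0, 0.0, 0.0] x 3   <- wp (0.453, 0.0948, 0.136, 82.1, 6.6)
```

Emit:
move_arm(motion=[[0.02,0,0.17,0,0,0],[0.04,0,0.34,0,0,0],[0.04,0,0.34,0,0,0],[0.04,0,0.34,0,0,0]])

```text
time: 11.4
tool_pos: [0.6215, 0.1712, 0.136]
tool_rot: [3.141, 0.116, 1.433]
contact_force: [0.4, 0.4, -3.9]
opening: 0.0197
grip_force: 60.0
```

Emit:
move_arm(motion=[[-0.3,0,0.035,0,0,0],[-0.6,0,0.07,0,0,0],[-0.97,0,0.113,0,0,0],[-0.97,0,0.113,0,0,0]])

```text
time: 11.9
tool_pos: [0.608, 0.072, 0.1367]
tool_rot: [3.141, 0.117, 1.43]
contact_force: [0.1, -0.9, -3.6]
opening: 0.0195
grip_force: 60.0
```

Emit:
move_arm(motion=[[0,-0.4,0,0,0,0],[0,-0.78,0,0,0,0],[0,-0.78,0,0,0,0]])

```text
time: 12.28
tool_pos: [0.5284, 0.0863, 0.1364]
tool_rot: [-3.14, 0.116, 1.434]
contact_force: [0.5, 0.4, -3.1]
opening: 0.0192
grip_force: 60.0
```

Emit:
move_arm(motion=[[0,-0.4,0,0,0,0],[0,-0.78,0,0,0,0],[0,-0.78,0,0,0,0],[0,-0.78,0,0,0,0]])

```text
time: 12.78
tool_pos: [0.4553, 0.0963, 0.1366]
tool_rot: [3.138, 0.115, 1.433]
contact_force: [0.2, -0.0, -2.6]
opening: 0.0196
grip_force: 60.0
```

```bash
python3 g.py w7; python3 d.py w7b
```

```text
plate slope [ 0.014  0.002 -0.085] front 0.0245 y [-0.0363  0.0376]
rod top pts 328 [ 0.0054 -0.0059 -0.065 ] [ 0.0181  0.0071 -0.0576]
[0.4553 0.0963 0.1366] [179.84   6.62  82.1 ] 59.99835669994354
[0.455  0.096  0.1362] [179.88   6.63  82.09]
white [array([597.5, 163.7]), array([24.7, 65.8]), np.float64(9.2)] [ 575    0   65  142 6796] 0.1318
orange [array([464.9, 182.6]), array([64.4, 52.4]), np.float64(82.6)] [  260     0   115   139 12880] 0.1229
```

```bash
python3 -c "
from plan import *
plan([(.4663,.1919,.136,82.1,6.6),(.4663,.1919,.170,82.1,6.6),(.4663,.1919,.136,82.1,6.6),(.4533,.0980,.136,82.1,6.6)])"
```

```text
[0.959, -0.02, -0.11, 0.001, 0.0, -0.0] x 3   <- wp (0.4663, 0.1919, 0.136, 82.1, 6.6)
[-0.039, -0.0, -0.337, -0.0, 0.0, -0.0] x 2   <- wp (0.4663, 0.1919, 0.17, 82.1, 6.6)
[0.039, 0.0, 0.337, -0.0, 0.0, -0.0] x 2   <- wp (0.4663, 0.1919, 0.136, 82.1, 6.6)
[-0.941, 0.001, 0.11, -0.0, 0.0, -0.0] x 3   <- wp (0.4533, 0.098, 0.136, 82.1, 6.6)
```

Emit:
move_arm(motion=[[0.2,0,-0.024,0,0,0],[0.4,-0.01,-0.047,0,0,0],[0.6,-0.01,-0.07,0,0,0],[0.8,-0.02,-0.093,0,0,0],[0.96,-0.02,-0.11,0,0,0],[0.96,-0.02,-0.11,0,0,0],[0.96,-0.02,-0.11,0,0,0]])

```text
time: 13.75
tool_pos: [0.4646, 0.1914, 0.1354]
tool_rot: [-3.141, 0.117, 1.433]
contact_force: [-0.4, 0.7, -3.9]
opening: 0.0196
grip_force: 60.0
```

Emit:
move_arm(motion=[[-0.01,0,-0.05,0,0,0],[-0.01,0,-0.1,0,0,0],[-0.02,0,-0.16,0,0,0],[-0.02,0,-0.16,0,0,0]])

```text
time: 14.25
tool_pos: [0.4651, 0.1918, 0.1525]
tool_rot: [3.14, 0.115, 1.433]
contact_force: [0.2, -1.3, -3.1]
opening: 0.0196
grip_force: 60.0
```

Emit:
move_arm(motion=[[-0.01,0,-0.05,0,0,0],[-0.01,0,-0.1,0,0,0],[-0.02,0,-0.15,0,0,0],[-0.02,0,-0.18,0,0,0],[-0.02,0,-0.18,0,0,0]])

```text
time: 14.88
tool_pos: [0.4642, 0.1918, 0.1699]
tool_rot: [-3.141, 0.117, 1.433]
contact_force: [-2.2, 0.1, -10.6]
opening: 0.0194
grip_force: 60.0
```

```bash
python3 d.py w8; python3 -c "
from h import *
c=cam('top'); P=cloud(c); z=P[:,:,2]; z[z>.5]=-1; save(c,'top1.png'); hsv=cv2.cvtColor(c['image'],cv2.COLOR_RGB2HSV)
m=(z>.13)&(z<.145)
m[:,:230]=0;m[:,310:]=0;m[:150]=0;m[285:]=0
n,l,st,ce=cv2.connectedComponentsWithStats(m.astype(np.uint8))
for i in range(1,n):
  if st[i,4]>60: print(st[i],ce[i],np.median(z[l==i]),[np.round(v,1) for v in cv2.minAreaRect((P[l==i][:,:2]*1000).astype(np.float32))])
"
```

```text
[0.4642 0.1918 0.1699] [-179.95    6.68   82.11]
white [array([626.4, 181. ]), array([103.2,  63.1]), np.float64(82.8)] [  511   120   128   147 12385] 0.1324
orange [array([469.6, 218.1]), array([71.2, 49.5]), np.float64(82.4)] [ 281  120   90  121 8259] 0.1373
[250 163  47  27 856] [273.02803738 175.78738318] 0.1322419415420038 [array([621.8, 181. ]), array([100.4,  50.2]), np.float64(83.2)]
[270 234  15   7  72] [277.25       236.91666667] 0.1367240741758713 [array([483. , 165.9]), array([31.8, 10.8]), np.float64(82.3)]
[269 249  14   9  93] [275.47311828 253.35483871] 0.13709856189839364 [array([446.7, 167.5]), array([25.7, 16.4]), np.float64(80.1)]
```

The pale stone now reads about .1323 (it was .1375 on the rod). I'll withdraw here and measure both heights and tilts.

Emit:
move_arm(motion=[[0.01,0,0.08,0,0,0],[0.02,0,0.17,0,0,0],[0.03,0,0.26,0,0,0],[0.04,0,0.34,0,0,0],[0.04,0,0.34,0,0,0]])

```text
time: 15.6
tool_pos: [0.4645, 0.1918, 0.135]
tool_rot: [-3.141, 0.117, 1.433]
contact_force: [-0.2, -0.3, -3.7]
opening: 0.0191
grip_force: 60.0
```

Emit:
move_arm(motion=[[-0.3,0,0.035,0,0,0],[-0.6,0,0.07,0,0,0],[-0.94,0,0.11,0,0,0],[-0.94,0,0.11,0,0,0],[-0.94,0,0.11,0,0,0]])

```text
time: 16.23
tool_pos: [0.452, 0.0984, 0.1358]
tool_rot: [3.141, 0.116, 1.432]
contact_force: [-0.6, 0.4, -4.6]
opening: 0.0196
grip_force: 60.0
```

```bash
cat > st.py <<'E'
from h import *
def stones(n):
    c=cam(n); P=cloud(c); z=P[:,:,2]; z[z>.5]=-1
    for name,cx,cy in (('far',.6222,.182),('near',.4678,.203),('holder',.585,.187)):
        d=P[:,:,:2]-[cx,cy]; a=d@[.9906,-.137]; b=d@[.137,.9906]
        m=(abs(a)<(.02 if name!='holder' else .004))&(abs(b)<.045)&(z>.1)&(z<.16); q=P[m]
        if len(q)<30: print(n,name,len(q)); continue
        A=np.c_[a[m],b[m],np.ones(len(q))]; f=np.linalg.lstsq(A,q[:,2],rcond=None)[0]; print(n,name,len(q),'slopes',f[:2].round(3),'z',f[2].round(4),np.median(q[:,2]).round(4))
stones('top'); stones('wrist')
E
python3 st.py; python3 g.py w9
```

```text
top far 679 slopes [ 0.014 -0.   ] z 0.132 0.132
top near 0
top holder 128 slopes [0.016 0.015] z 0.1202 0.1202
wrist far 1291 slopes [-0.023 -0.009] z 0.1318 0.1324
wrist near 12730 slopes [0.002 0.001] z 0.134 0.134
wrist holder 2187 slopes [-0.006  0.   ] z 0.121 0.121
plate slope [ 0.017 -0.001 -0.085] front 0.0212 y [-0.0366  0.0374]
rod top pts 335 [ 0.0054 -0.0061 -0.0649] [ 0.0185  0.0069 -0.0577]
[0.4519 0.0988 0.1357] [179.98   6.64  82.15] 59.99766647815704
```

Near is about 13 mm proud and far about 11.5–12 mm; they settle a little on release. I'll push both again, fully up to the plate stop, and release slowly.

Emit:
move_arm(motion=[[0.2,0,-0.024,0,0,0],[0.4,0.01,-0.047,0,0,0],[0.6,0.01,-0.07,0,0,0],[0.8,0.01,-0.093,0,0,0],[0.94,0.02,-0.11,0,0,0],[0.94,0.02,-0.11,0,0,0],[0.94,0.02,-0.11,0,0,0]])

```text
time: 17.25
tool_pos: [0.4664, 0.1912, 0.1355]
tool_rot: [-3.141, 0.117, 1.433]
contact_force: [-0.6, 0.1, -4.0]
opening: 0.0194
grip_force: 60.0
```

Emit:
move_arm(motion=[[-0.01,0,-0.1,0,0,0],[-0.02,0,-0.2,0,0,0],[-0.03,0,-0.3,0,0,0],[-0.04,0,-0.33,0,0,0],[-0.04,0,-0.36,0,0,0],[-0.04,0,-0.37,0,0,0],[-0.04,0,-0.37,0,0,0]])

```text
time: 18.12
tool_pos: [0.4661, 0.1919, 0.1713]
tool_rot: [-3.139, 0.117, 1.433]
contact_force: [4.4, 2.9, -25.3]
opening: 0.0197
grip_force: 60.0
```

Emit:
move_arm(motion=[[0,0,0.01,0,0,0],[0,0,0.02,0,0,0],[0,0,0.03,0,0,0],[0,0,0.04,0,0,0],[0.01,0,0.05,0,0,0],[0.01,0,0.06,0,0,0],[0.01,0,0.07,0,0,0],[0.01,0,0.08,0,0,0],[0.02,0,0.15,0,0,0],[0.03,0,0.25,0,0,0],[0.04,0,0.37,0,0,0],[0.04,0,0.37,0,0,0]])

```text
time: 19.62
tool_pos: [0.466, 0.1914, 0.1344]
tool_rot: [-3.14, 0.117, 1.433]
contact_force: [0.4, 0.4, -3.8]
opening: 0.0195
grip_force: 60.0
```

```bash
python3 st.py;  python3 -c "
from plan import *
print(robot.observe()['tool_pos'])
plan([(.4533,.098,.136,82.1,6.6),(.6076,.077,.136,82.1,6.6),(.6207,.1711,.136,82.1,6.6),(.6207,.1711,.1725,82.1,6.6)])"
```

```text
top far 682 slopes [ 0.016 -0.003] z 0.1321 0.1321
top near 131 slopes [0.054 0.263] z 0.1541 0.1355
top holder 46 slopes [ 0.257 -0.021] z 0.1198 0.1204
wrist far 4232 slopes [ 0.012 -0.   ] z 0.1326 0.1325
wrist near 8428 slopes [ 0.015 -0.357] z 0.1464 0.1333
wrist holder 1785 slopes [ 0.003 -0.001] z 0.121 0.121
[0.46650131 0.19152633 0.13533291]
[-0.939, -0.002, 0.103, -0.0, 0.0, 0.0] x 3   <- wp (0.4533, 0.098, 0.136, 82.1, 6.6)
[0.002, 0.778, -0.001, -0.0, 0.0, 0.0] x 3 
[0.002, 0.779, -0.0, -0.0, 0.0, 0.0] x 3   <- wp (0.6076, 0.077, 0.136, 82.1, 6.6)
[0.944, 0.0, -0.111, -0.0, 0.0, 0.0] x 3   <- wp (0.6207, 0.1711, 0.136, 82.1, 6.6)
[-0.043, 0.0, -0.362, -0.0, 0.0, 0.0] x 2   <- wp (0.6207, 0.1711, 0.1725, 82.1, 6.6)
```

Emit:
move_arm(motion=[[-0.3,0,0.035,0,0,0],[-0.6,0,0.07,0,0,0],[-0.94,0,0.105,0,0,0],[-0.94,0,0.105,0,0,0],[-0.94,0,0.105,0,0,0]])

```text
time: 20.35
tool_pos: [0.454, 0.0982, 0.1364]
tool_rot: [3.141, 0.116, 1.432]
contact_force: [0.4, 0.1, -3.7]
opening: 0.0198
grip_force: 60.0
```

```bash
python3 st.py; python3 g.py w10
```

```text
top far 673 slopes [ 0.004 -0.002] z 0.1321 0.132
top near 0
top holder 115 slopes [ 0.02  -0.021] z 0.1205 0.1208
wrist far 1827 slopes [-0.008 -0.003] z 0.1322 0.1324
wrist near 12584 slopes [ 0.006 -0.001] z 0.1331 0.1331
wrist holder 2171 slopes [ 0.001 -0.   ] z 0.121 0.121
plate slope [ 0.02  -0.001 -0.085] front 0.0214 y [-0.0367  0.0374]
rod top pts 330 [ 0.0051 -0.0061 -0.0648] [ 0.0186  0.0069 -0.0579]
[0.4539 0.0986 0.1362] [179.98   6.64  82.16] 59.99849796295166
```

Emit:
move_arm(motion=[[0,0.4,0,0,0,0],[0,0.78,0,0,0,0],[0,0.78,0,0,0,0]])

```text
time: 20.88
tool_pos: [0.5333, 0.0874, 0.1358]
tool_rot: [3.14, 0.116, 1.433]
contact_force: [-0.5, -0.2, -3.8]
opening: 0.0194
grip_force: 60.0
```

Emit:
move_arm(motion=[[0,0.4,0,0,0,0],[0,0.78,0,0,0,0],[0,0.78,0,0,0,0],[0,0.78,0,0,0,0]])

```text
time: 21.38
tool_pos: [0.6068, 0.0771, 0.1354]
tool_rot: [-3.139, 0.116, 1.434]
contact_force: [-0.3, 0.4, -3.7]
opening: 0.0193
grip_force: 60.0
```

Emit:
move_arm(motion=[[0.2,0,-0.024,0,0,0],[0.4,0,-0.047,0,0,0],[0.6,0,-0.07,0,0,0],[0.8,0,-0.093,0,0,0],[0.945,0,-0.111,0,0,0],[0.945,0,-0.111,0,0,0],[0.945,0,-0.111,0,0,0]])

```text
time: 22.25
tool_pos: [0.6212, 0.1702, 0.136]
tool_rot: [-3.141, 0.117, 1.433]
contact_force: [0.3, -1.2, -4.2]
opening: 0.0197
grip_force: 60.0
```

```bash
python3 -c "
from plan import *
print(robot.observe()['tool_pos'])
plan([(.6207,.1711,.1725,82.1,6.6)])"
```

```text
[0.62115552 0.170227   0.13598855]
[-0.035, -0.006, -0.364, -0.0, 0.001, -0.0] x 2   <- wp (0.6207, 0.1711, 0.1725, 82.1, 6.6)
```

Emit:
move_arm(motion=[[-0.01,0,-0.1,0,0,0],[-0.02,0,-0.2,0,0,0],[-0.03,0,-0.3,0,0,0],[-0.04,0,-0.34,0,0,0],[-0.04,0,-0.37,0,0,0],[-0.04,0,-0.37,0,0,0],[-0.04,0,-0.37,0,0,0],[-0.04,0,-0.37,0,0,0]])

```text
time: 23.25
tool_pos: [0.621, 0.171, 0.1713]
tool_rot: [-3.139, 0.117, 1.433]
contact_force: [5.3, 0.9, -24.3]
opening: 0.0191
grip_force: 60.0
```

```bash
cat > st2.py <<'E'
from h import *
c=cam('wrist'); P=cloud(c); z=P[:,:,2]
for name,cx,cy in (('far',.6222,.182),('near',.4678,.203),('holder',.585,.187)):
    d=P[:,:,:2]-[cx,cy]; a=d@[.9906,-.137]; b=d@[.137,.9906]
    m=(abs(a)<(.02 if name!='holder' else .004))&(b<.045)&(b>.02)&(z>.115)&(z<.145); print(name,m.sum(),np.median(z[m]).round(4),np.percentile(z[m],[10,90]).round(4))
print(robot.observe()['contact_force'].round(1),robot.observe()['time'])
E
python3 st2.py
```

```text
far 3068 0.1389 [0.1381 0.1397]
near 2654 0.133 [0.1322 0.1338]
holder 524 0.1209 [0.12   0.1217]
[  4.7   0.6 -24.1] 23.3
```

Emit:
move_arm(motion=[[0,0,0.05,0,0,0],[0.01,0,0.1,0,0,0]])

```text
time: 23.55
tool_pos: [0.6218, 0.1709, 0.1651]
tool_rot: [3.139, 0.116, 1.433]
contact_force: [0.5, 0.7, -4.0]
opening: 0.0195
grip_force: 60.0
```

```bash
python3 st2.py
```

```text
far 3247 0.1388 [0.138  0.1397]
near 2839 0.1329 [0.1321 0.1338]
holder 545 0.1208 [0.12   0.1216]
[-0.4  0.9 -4.7] 23.6
```

Emit:
move_arm(motion=[[0.02,0,0.2,0,0,0],[0.02,0,0.27,0,0,0]])

```text
time: 23.85
tool_pos: [0.6212, 0.17, 0.1366]
tool_rot: [3.141, 0.115, 1.433]
contact_force: [-0.6, 1.9, 0.0]
opening: 0.019
grip_force: 61.9
```

```bash
python3 st2.py
```

```text
far 4307 0.1364 [0.1356 0.1372]
near 2230 0.133 [0.1323 0.1338]
holder 728 0.1208 [0.12   0.1216]
[-0.3  1.8 -1.8] 23.9
```

The stones sank because the fingertips pressed them as I lowered the tool (TCP .136 against stone top .138). The far stone is still about 15.5 mm proud. I'll leave at TCP .1425, then re-push near and exit at the same height.

```bash
python3 -c "
from plan import *
print(robot.observe()['tool_pos'])
plan([(.6207,.1711,.1425,82.1,6.6),(.6076,.077,.1425,82.1,6.6),(.4533,.098,.136,82.1,6.6),(.4663,.1917,.136,82.1,6.6),(.4663,.1917,.1725,82.1,6.6),(.4663,.1917,.1425,82.1,6.6),(.4533,.098,.1425,82.1,6.6)])"
```

```text
[0.62111231 0.17002955 0.13616695]
[0.003, -0.006, -0.064, 0.0, 0.0, 0.0] x 2   <- wp (0.6207, 0.1711, 0.1425, 82.1, 6.6)
[-0.944, -0.0, 0.109, 0.0, 0.0, 0.0] x 3   <- wp (0.6076, 0.077, 0.1425, 82.1, 6.6)
[0.002, -0.779, 0.032, 0.0, 0.0, 0.0] x 3 
[0.001, -0.778, 0.033, 0.0, 0.0, 0.0] x 3   <- wp (0.4533, 0.098, 0.136, 82.1, 6.6)
[0.94, -0.0, -0.109, 0.0, 0.0, 0.0] x 3   <- wp (0.4663, 0.1917, 0.136, 82.1, 6.6)
[-0.042, -0.0, -0.363, 0.0, 0.0, 0.0] x 2   <- wp (0.4663, 0.1917, 0.1725, 82.1, 6.6)
[0.035, -0.0, 0.298, 0.0, 0.0, 0.0] x 2   <- wp (0.4663, 0.1917, 0.1425, 82.1, 6.6)
[-0.94, -0.0, 0.109, 0.0, 0.0, 0.0] x 3   <- wp (0.4533, 0.098, 0.1425, 82.1, 6.6)
```

Emit:
move_arm(motion=[[0,0,-0.03,0,0,0],[0,-0.01,-0.065,0,0,0],[0,-0.01,-0.065,0,0,0]])

```text
time: 24.28
tool_pos: [0.6205, 0.1707, 0.1436]
tool_rot: [3.14, 0.116, 1.433]
contact_force: [0.1, -0.8, -3.9]
opening: 0.0194
grip_force: 60.0
```

Emit:
move_arm(motion=[[-0.3,0,0.035,0,0,0],[-0.6,0,0.07,0,0,0],[-0.945,0,0.109,0,0,0],[-0.945,0,0.109,0,0,0],[-0.945,0,0.109,0,0,0]])

```text
time: 24.9
tool_pos: [0.6073, 0.0766, 0.1431]
tool_rot: [3.141, 0.116, 1.432]
contact_force: [0.1, 0.3, -4.0]
opening: 0.0192
grip_force: 60.0
```

Emit:
move_arm(motion=[[0,-0.4,0.01,0,0,0],[0,-0.78,0.017,0,0,0],[0,-0.78,0.017,0,0,0]])

```text
time: 25.28
tool_pos: [0.5273, 0.0884, 0.1412]
tool_rot: [-3.139, 0.116, 1.435]
contact_force: [1.6, 0.4, -3.8]
opening: 0.0199
grip_force: 60.0
```

Emit:
move_arm(motion=[[0,-0.4,0.01,0,0,0],[0,-0.78,0.017,0,0,0],[0,-0.78,0.017,0,0,0],[0,-0.78,0.017,0,0,0]])

```text
time: 25.78
tool_pos: [0.4543, 0.0979, 0.1401]
tool_rot: [3.139, 0.115, 1.434]
contact_force: [-0.8, -0.1, -3.5]
opening: 0.0198
grip_force: 60.0
```

Emit:
move_arm(motion=[[0.2,0,-0.024,0,0,0],[0.4,0,-0.047,0,0,0],[0.6,0,-0.07,0,0,0],[0.8,0,-0.093,0,0,0],[0.94,0,-0.109,0,0,0],[0.94,0,-0.109,0,0,0],[0.94,0,-0.109,0,0,0]])

```text
time: 26.65
tool_pos: [0.4655, 0.1908, 0.1393]
tool_rot: [-3.141, 0.117, 1.433]
contact_force: [0.6, -1.2, -3.1]
opening: 0.0193
grip_force: 60.0
```

Emit:
move_arm(motion=[[-0.01,0,-0.1,0,0,0],[-0.02,0,-0.2,0,0,0],[-0.03,0,-0.3,0,0,0],[-0.04,0,-0.32,0,0,0],[-0.04,0,-0.335,0,0,0],[-0.04,0,-0.335,0,0,0],[-0.04,0,-0.335,0,0,0]])

```text
time: 27.52
tool_pos: [0.4657, 0.1912, 0.1712]
tool_rot: [-3.14, 0.116, 1.433]
contact_force: [6.4, 2.3, -22.9]
opening: 0.0197
grip_force: 60.0
```

```bash
python3 st2.py; python3 -c "
from plan import *
print(robot.observe()['tool_pos'])
plan([(.4663,.1917,.1425,82.1,6.6),(.4533,.098,.1425,82.1,6.6)])"
```

```text
far 2791 0.1359 [0.1351 0.1367]
near 3085 0.1387 [0.1379 0.1396]
holder 501 0.121 [0.1203 0.1218]
[  6.2   1.7 -24.5] 27.575
[0.46572159 0.19124439 0.17116526]
[0.038, 0.005, 0.284, -0.0, 0.0, 0.0] x 2   <- wp (0.4663, 0.1917, 0.1425, 82.1, 6.6)
[-0.939, 0.0, 0.11, -0.0, 0.0, 0.0] x 3   <- wp (0.4533, 0.098, 0.1425, 82.1, 6.6)
```

Emit:
move_arm(motion=[[0.01,0,0.08,0,0,0],[0.02,0,0.16,0,0,0],[0.03,0,0.24,0,0,0],[0.035,0,0.295,0,0,0],[0.035,0,0.295,0,0,0]])

```text
time: 28.2
tool_pos: [0.4653, 0.191, 0.143]
tool_rot: [-3.141, 0.117, 1.433]
contact_force: [-0.3, -0.3, -3.1]
opening: 0.0194
grip_force: 60.0
```

Emit:
move_arm(motion=[[-0.3,0,0.035,0,0,0],[-0.6,0,0.07,0,0,0],[-0.94,0,0.11,0,0,0],[-0.94,0,0.11,0,0,0],[-0.94,0,0.11,0,0,0]])

```text
time: 28.82
tool_pos: [0.453, 0.0977, 0.1438]
tool_rot: [3.141, 0.116, 1.432]
contact_force: [-0.6, 0.2, -3.4]
opening: 0.0191
grip_force: 60.0
```

```bash
python3 st2.py; python3 st.py; python3 g.py w11; python3 -c "
from plan import *
plan([(.46,.06,.21,82.1,6.6),(.57,.0,.21,39,7.5),(.6525,-.010,.16,-4,7.5),(.6525,-.010,.105,-4,7.5)])"
```

```text
top far 672 slopes [-0.01   0.003] z 0.1353 0.1353
top near 0
top holder 110 slopes [ 0.037 -0.001] z 0.1206 0.1207
wrist far 2290 slopes [-0.022 -0.006] z 0.1354 0.1359
wrist near 12298 slopes [0.011 0.002] z 0.1388 0.1388
wrist holder 2042 slopes [0.    0.001] z 0.121 0.121
plate slope [ 0.019  0.004 -0.085] front 0.0245 y [-0.0365  0.0374]
rod top pts 335 [ 0.0053 -0.0061 -0.065 ] [ 0.0188  0.0069 -0.0577]
[0.4527 0.0981 0.1435] [179.99   6.65  82.16] 59.99197840690613
[-0.442, 0.125, -0.619, 0.0, 0.0, 0.0] x 3   <- wp (0.46, 0.06, 0.21, 82.1, 6.6)
[-0.221, 0.586, 0.026, 0.015, -0.002, 0.119] x 4 
[0.009, 0.626, -0.002, 0.014, -0.002, 0.119] x 4   <- wp (0.57, 0.0, 0.21, 39, 7.5)
[0.638, 0.596, 0.422, 0.031, -0.001, 0.237] x 6   <- wp (0.6525, -0.01, 0.16, -4, 7.5)
[0.072, -0.001, 0.545, 0.0, 0.0, -0.0] x 2   <- wp (0.6525, -0.01, 0.105, -4, 7.5)
  return _methods._mean(a, axis=axis, dtype=dtype,
  ret = ret.dtype.type(ret / rcount)
Traceback (most recent call last):
  File "st2.py", line 5, in <module>
    m=(abs(a)<(.02 if name!='holder' else .004))&(b<.045)&(b>.02)&(z>.115)&(z<.145); print(name,m.sum(),np.median(z[m]).round(4),np.percentile(z[m],[10,90]).round(4))
                                                                                                                                 ~~~~~~~~~~~~~^^^^^^^^^^^^^^
IndexError: index -1 is out of bounds for axis 0 with size 0
```

Both stones now stand proud (about 15 and 18 mm). Returning the tool to its pad.

Emit:
move_arm(motion=[[-0.44,0.125,-0.62,0,0,0],[-0.44,0.125,-0.62,0,0,0],[-0.44,0.125,-0.62,0,0,0]])

```text
time: 29.4
tool_pos: [0.4601, 0.0597, 0.2103]
tool_rot: [3.14, 0.115, 1.432]
contact_force: [1.0, -0.4, -4.9]
opening: 0.0193
grip_force: 60.0
```

Emit:
move_arm(motion=[[-0.22,0.586,0.026,0.015,-0.002,0.119],[-0.22,0.586,0.026,0.015,-0.002,0.119],[-0.22,0.586,0.026,0.015,-0.002,0.119],[-0.22,0.586,0.026,0.015,-0.002,0.119]])

```text
time: 29.9
tool_pos: [0.514, 0.0303, 0.209]
tool_rot: [-3.137, 0.124, 1.061]
contact_force: [-0.2, 0.5, -4.3]
opening: 0.0193
grip_force: 60.0
```

Emit:
move_arm(motion=[[0.01,0.626,0,0.014,-0.002,0.119],[0.01,0.626,0,0.014,-0.002,0.119],[0.01,0.626,0,0.014,-0.002,0.119],[0.01,0.626,0,0.014,-0.002,0.119]])

```text
time: 30.4
tool_pos: [0.5692, 0.0003, 0.2099]
tool_rot: [3.141, 0.129, 0.685]
contact_force: [-0.8, 1.2, -3.3]
opening: 0.0193
grip_force: 60.0
```

Emit:
move_arm(motion=[[0.64,0.596,0.422,0.031,-0.001,0.237],[0.64,0.596,0.422,0.031,-0.001,0.237],[0.64,0.596,0.422,0.031,-0.001,0.237],[0.64,0.596,0.422,0.031,-0.001,0.237],[0.64,0.596,0.422,0.031,-0.001,0.237],[0.64,0.596,0.422,0.031,-0.001,0.237]])

```text
time: 31.15
tool_pos: [0.6523, -0.0099, 0.1602]
tool_rot: [3.14, 0.131, -0.066]
contact_force: [-0.4, 0.1, -2.4]
opening: 0.0195
grip_force: 60.0
```

```bash
python3 g.py w12; python3 -c "
from plan import *
plan([(.6525,-.010,.102,-4,7.5),(.6525,-.010,.098,-4,7.5)])"
```

```text
plate slope [ 0.04   0.009 -0.086] front 0.034 y [-0.036   0.0376]
rod top pts 343 [ 0.0087 -0.006  -0.0651] [ 0.0221  0.0076 -0.0578]
[ 0.6523 -0.0099  0.1602] [179.9    7.5   -3.82] 59.996763467788696
[0.078, 0.0, 0.577, 0.001, 0.0, 0.001] x 2   <- wp (0.6525, -0.01, 0.102, -4, 7.5)
[0.005, 0.0, 0.04, -0.0, 0.0, -0.0] x 2   <- wp (0.6525, -0.01, 0.098, -4, 7.5)
```

Emit:
move_arm(motion=[[0.04,0,0.3,0,-0.011,0],[0.07,0,0.5,0,-0.011,0],[0.07,0,0.58,0,-0.011,0],[0.07,0,0.58,0,-0.011,0],[0.07,0,0.61,0,-0.011,0],[0.07,0,0.63,0,-0.011,0],[0.07,0,0.63,0,-0.011,0]])

```text
time: 32.08
tool_pos: [0.6525, -0.0109, 0.101]
tool_rot: [3.139, 0.161, -0.071]
contact_force: [-2.6, -2.0, 14.6]
opening: 0.0195
grip_force: 60.0
```

```bash
python3 g.py w13
```

```text
plate slope [ 0.     0.002 -0.086] front 0.0305 y [-0.0364  0.0374]
rod top pts 339 [ 0.0061 -0.006  -0.066 ] [ 0.02    0.0069 -0.0583]
[ 0.6525 -0.0109  0.101 ] [179.86   9.2   -4.06] 60.005972385406494
```

The tool is seated level on the pad. I'll release it and go look at the cases from behind the covers.

Emit:
move_arm(motion=[[0,0,-0.02,0,0,0],[0,0,-0.02,0,0,0],[0,0,-0.02,0,0,0],[0,0,-0.02,0,0,0]], fingers=0, newtons=30)

```text
time: 32.62
tool_pos: [0.6514, -0.0103, 0.098]
tool_rot: [3.14, 0.167, -0.071]
contact_force: [0.6, 0.1, 0.5]
opening: 0.0457
grip_force: 0.0
```

Emit:
move_arm(motion=[[0.05,0,-0.3,0,0,0],[0.1,0,-0.6,0,0,0],[0.15,0,-1,0,0.05,0],[0.15,0,-1,0,0.05,0],[0.15,0,-1,0,0.05,0]])

```text
time: 33.25
tool_pos: [0.6822, -0.0124, 0.1941]
tool_rot: [3.14, 0.011, -0.071]
contact_force: [-0.5, 0.4, -0.5]
opening: 0.0458
grip_force: 0.0
```

```bash
python3 c.py; python3 -c "
from plan import *
plan([(.60,-.10,.30,40),(.535,-.27,.30,87)])"
```

```text
[[-0.001, 0.967, 0.256, 0.069], [1.0, 0.0, 0.0, 0.0], [0.0, 0.256, -0.967, -0.159], [0.0, 0.0, 0.0, 1.0]] [ 0.68211741 -0.01240058  0.19322093] [ 3.14003766  0.01229308 -0.07111608]
((782.6866455078125, -43.31542205810547), (33.67149353027344, 34.21426010131836), 23.49448013305664) [ 332   41   51   54 1143] 0.11386998557130273
((763.3696899414062, 82.96151733398438), (24.377267837524414, 24.245502471923828), 80.19108581542969) [ 151   91   45   39 1385] 0.1306706233803283
((664.897705078125, -12.347135543823242), (20.22150230407715, 46.64125061035156), 85.7994613647461) [ 311  205   28   62 1623] 0.12546945522575031
((597.8822021484375, -7.939775466918945), (20.53622055053711, 36.89331817626953), 86.31483459472656) [312 298  26  29 681] 0.1251835969989317
[-0.385, 0.467, -0.528, -0.001, 0.002, -0.122] x 4 
[-0.529, 0.291, -0.531, -0.0, 0.002, -0.123] x 4   <- wp (0.6, -0.1, 0.3, 40)
[-0.795, 0.442, 0.0, -0.0, 0.0, -0.13] x 4 
[-0.906, 0.09, 0.001, -0.0, 0.0, -0.131] x 4   <- wp (0.535, -0.27, 0.3, 87)
```

Emit:
move_arm(motion=[[-0.385,0.467,-0.528,0,0.002,-0.122],[-0.385,0.467,-0.528,0,0.002,-0.122],[-0.385,0.467,-0.528,0,0.002,-0.122],[-0.385,0.467,-0.528,0,0.002,-0.122]], fingers=-1)

```text
time: 33.8
tool_pos: [0.6414, -0.0557, 0.2458]
tool_rot: [-3.139, 0.006, 0.309]
contact_force: [0.5, -0.4, -0.5]
opening: 0.0106
grip_force: 0.0
```

Emit:
move_arm(motion=[[-0.53,0.29,-0.53,0,0.002,-0.123],[-0.53,0.29,-0.53,0,0.002,-0.123],[-0.53,0.29,-0.53,0,0.002,-0.123],[-0.53,0.29,-0.53,0,0.002,-0.123]])

```text
time: 34.3
tool_pos: [0.6004, -0.0992, 0.299]
tool_rot: [-3.138, -0.002, 0.695]
contact_force: [-0.6, 0.3, -0.3]
opening: 0.0005
grip_force: 0.0
```

Emit:
move_arm(motion=[[-0.795,0.44,0,0,0,-0.13],[-0.795,0.44,0,0,0,-0.13],[-0.795,0.44,0,0,0,-0.13],[-0.795,0.44,0,0,0,-0.13]])

```text
time: 34.8
tool_pos: [0.5678, -0.1844, 0.2989]
tool_rot: [-3.14, -0.004, 1.104]
contact_force: [-0.5, 0.1, -1.0]
opening: 0.0005
grip_force: 0.0
```

Emit:
move_arm(motion=[[-0.905,0.09,0,0,0,-0.131],[-0.905,0.09,0,0,0,-0.131],[-0.905,0.09,0,0,0,-0.131],[-0.905,0.09,0,0,0,-0.131],[-0.905,0.09,0,0,0,-0.131]])

```text
time: 35.42
tool_pos: [0.5356, -0.269, 0.2998]
tool_rot: [3.14, -0.003, 1.518]
contact_force: [0.3, 0.5, 0.7]
opening: 0.0007
grip_force: 0.0
```

```bash
cat > k.py <<'E'
import sys
from h import *
n=sys.argv[1]; c=cam('wrist'); save(c,n+'.png'); P=cloud(c); np.save(n+'.npy',P); z=P[:,:,2]
for cx,cy in ((.6396,-.1737),(.5335,-.169),(.4315,-.1688)):
    d=P[:,:,:2]-[cx,cy]; box=(abs(d[:,:,0])<.045)&(abs(d[:,:,1])<.075)
    for nm,lo,hi in (('outer',.015,.024),('floor',.0,.0135)):
        m=box&(z>lo)&(z<hi)
        if nm=='floor': m&=(abs(d[:,:,0])<.036)&(abs(d[:,:,1])<.062)
        m=cv2.morphologyEx(m.astype(np.uint8),cv2.MORPH_OPEN,np.ones((3,3))); k,l,st,ce=cv2.connectedComponentsWithStats(m)
        if k>1:
            i=1+st[1:,4].argmax(); q=P[l==i]; print(nm,st[i],[np.round(v,1) for v in cv2.minAreaRect((q[:,:2]*1000).astype(np.float32))],np.median(q[:,2]).round(4))
E
python3 k.py w14
```

```text
outer [ 369   35   65  109 2197] [array([ 640.1, -169.4]), array([131.7,  76.7]), np.float64(86.5)] 0.0209
floor [ 376   47   49   89 3960] [array([ 640.7, -170.9]), array([109.7,  59. ]), np.float64(87.3)] 0.011
outer [ 285   35   62  110 2167] [array([ 532.9, -164.3]), array([132.6,  76. ]), np.float64(87.9)] 0.0209
floor [ 292   47   49   89 4106] [array([ 533.2, -165.5]), array([110.3,  60.3]), np.float64(88.1)] 0.011
outer [ 204   43   67  107 2232] [array([ 432.2, -166.8]), array([130.9,  76.5]), np.float64(87.0)] 0.0208
floor [ 214   54   49   88 3882] [array([ 430.9, -167.7]), array([109.3,  59.1]), np.float64(86.8)] 0.0109
```

View pics/w14.png

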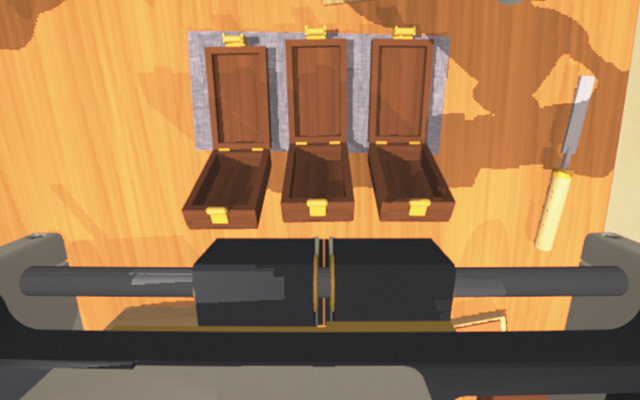

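The picture shows the three empty cases, with cavities at (238,95), (317,92) and (402,92). Their open covers are below, and the chisel sits far right, clear. I'll leave the right-hand case (case0, x≈.64) empty and shut its cover first.

```bash
python3 -c "
from plan import *
plan([(.6317,-.352,.25,87.2),(.6317,-.352,.10,87.2),(.6365,-.254,.10,87.2),(.6365,-.254,.19,87.2),(.6432,-.119,.19,87.2),(.6432,-.119,.07,87.2)])"
```

```text
[-0.779, 1.0, 0.498, 0.001, -0.001, -0.001] x 4   <- wp (0.6317, -0.352, 0.25, 87.2)
[-0.0, 0.002, 0.75, -0.0, -0.0, -0.0] x 3 
[-0.0, 0.002, 0.75, -0.0, -0.0, -0.0] x 3   <- wp (0.6317, -0.352, 0.1, 87.2)
[0.981, -0.0, 0.001, -0.0, -0.0, -0.0] x 3   <- wp (0.6365, -0.254, 0.1, 87.2)
[-0.0, -0.001, -0.9, -0.0, -0.0, -0.0] x 3   <- wp (0.6365, -0.254, 0.19, 87.2)
[0.676, -0.0, -0.0, -0.0, -0.0, -0.0] x 3 
[0.675, -0.0, -0.0, -0.0, -0.0, -0.0] x 3   <- wp (0.6432, -0.119, 0.19, 87.2)
[0.0, 0.001, 0.6, -0.0, -0.0, -0.0] x 2 
[0.0, 0.0, 0.6, -0.0, -0.0, -0.0] x 2   <- wp (0.6432, -0.119, 0.07, 87.2)
```

Emit:
move_arm(motion=[[-0.78,1.0,0.5,0,0,0],[-0.78,1.0,0.5,0,0,0],[-0.78,1.0,0.5,0,0,0],[-0.78,1.0,0.5,0,0,0]])

```text
time: 35.98
tool_pos: [0.6315, -0.3526, 0.248]
tool_rot: [-3.142, -0.004, 1.518]
contact_force: [0.9, -0.1, 0.2]
opening: 0.0005
grip_force: 0.0
```

Emit:
move_arm(motion=[[0,0,0.5,0,0,0],[0,0,1,0,0,0],[0,0,1,0,0,0]])

```text
time: 36.35
tool_pos: [0.6293, -0.3504, 0.1474]
tool_rot: [-3.138, -0.007, 1.519]
contact_force: [0.3, 0.4, 0.3]
opening: 0.0006
grip_force: 0.0
```

Emit:
move_arm(motion=[[0,0,0.5,0,0,0],[0,0,0.5,0,0,0],[0,0,0.5,0,0,0]])

```text
time: 36.72
tool_pos: [0.6327, -0.3531, 0.1041]
tool_rot: [3.135, -0.0, 1.519]
contact_force: [0.4, 0.0, 0.2]
opening: 0.0004
grip_force: 0.0
```

Emit:
move_arm(motion=[[0.15,0,0,0,0,0],[0.3,0,0,0,0,0],[0.45,0,0,0,0,0],[0.6,0,0,0,0,0],[0.75,0,0,0,0,0],[0.9,0,0,0,0,0],[0.98,0,0,0,0,0],[0.98,0,0,0,0,0]])

```text
time: 37.72
tool_pos: [0.6365, -0.2536, 0.1003]
tool_rot: [3.14, -0.004, 1.519]
contact_force: [-0.1, -0.1, -0.7]
opening: 0.0003
grip_force: 0.0
```

Emit:
move_arm(motion=[[0,0,-0.5,0,0,0],[0,0,-0.9,0,0,0],[0,0,-0.9,0,0,0],[0,0,-0.9,0,0,0]])

```text
time: 38.22
tool_pos: [0.6358, -0.255, 0.1895]
tool_rot: [3.141, -0.004, 1.518]
contact_force: [-0.1, -0.1, -0.0]
opening: 0.0007
grip_force: 0.0
```

```bash
cat > cov.py <<'E'
from h import *
c=cam('top'); P=cloud(c); z=P[:,:,2]
for cx,cy in ((.6407,-.1709),(.5332,-.1655),(.431,-.1677)):
    d=P[:,:,:2]-[cx,cy]; b=(abs(d[:,:,0])<.03)
    m=b&(d[:,:,1]>.03)&(d[:,:,1]<.056)&(z<.15)&(z>-.02); m2=b&(d[:,:,1]>-.055)&(d[:,:,1]<-.03)&(z<.15)&(z>-.02); print(cx,'free end z',np.median(z[m]).round(4),m.sum(),'hinge end z',np.median(z[m2]).round(4))
print(robot.observe()['time'],robot.observe()['tool_pos'])
E
python3 cov.py
```

```text
0.6407 free end z 0.0113 221 hinge end z 0.142
0.5332 free end z 0.0113 219 hinge end z 0.0105
0.431 free end z nan 0 hinge end z 0.0107
38.275 [ 0.63554644 -0.25476097  0.18879227]
  return _methods._mean(a, axis=axis, dtype=dtype,
  ret = ret.dtype.type(ret / rcount)
```

Emit:
move_arm(motion=[[0,0,0,0,0,0],[0,0,0,0,0,0],[0,0,0,0,0,0],[0,0,0,0,0,0],[0,0,0,0,0,0],[0,0,0,0,0,0],[0,0,0,0,0,0],[0,0,0,0,0,0],[0,0,0,0,0,0],[0,0,0,0,0,0],[0,0,0,0,0,0],[0,0,0,0,0,0]])

```text
time: 39.78
tool_pos: [0.6363, -0.2549, 0.1905]
tool_rot: [3.139, -0.003, 1.518]
contact_force: [0.3, 0.2, -0.7]
opening: 0.0002
grip_force: 0.0
```

```bash
python3 cov.py 2>/dev/null; python3 -c "
from plan import *
plan([(.6432,-.119,.15,87.2),(.6432,-.119,.065,87.2)])"
```

```text
0.6407 free end z 0.0114 220 hinge end z 0.1421
0.5332 free end z 0.0113 225 hinge end z 0.0107
0.431 free end z nan 0 hinge end z 0.0108
39.825 [ 0.63630815 -0.25483087  0.19051652]
[0.679, -0.002, 0.205, 0.0, -0.0, -0.001] x 3 
[0.68, 0.001, 0.204, 0.001, -0.001, -0.0] x 3   <- wp (0.6432, -0.119, 0.15, 87.2)
[0.0, 0.001, 0.85, -0.0, 0.0, -0.0] x 3   <- wp (0.6432, -0.119, 0.065, 87.2)
```

Emit:
move_arm(motion=[[-0.1,0,0,0,0,0],[-0.1,0,0.4,0,0,0],[-0.1,0,0.8,0,0,0],[-0.1,0,0.8,0,0,0],[0.05,0,0.8,0,0,0],[0.2,0,0.8,0,0,0],[0.35,0,0.8,0,0,0],[0.5,0,0.8,0,0,0],[0.5,0,0.8,0,0,0]])

```text
time: 40.95
tool_pos: [0.6394, -0.2029, 0.111]
tool_rot: [3.139, -0.003, 1.521]
contact_force: [0.4, -0.2, -0.3]
opening: 0.0007
grip_force: 0.0
```

Emit:
move_arm(motion=[[-0.3,0,-0.3,0,0,0],[-0.5,0,-0.9,0,0,0],[-0.5,0,-0.9,0,0,0],[-0.5,0,-0.9,0,0,0]])

```text
time: 41.45
tool_pos: [0.636, -0.2551, 0.2001]
tool_rot: [3.14, -0.003, 1.518]
contact_force: [0.5, -0.1, -0.6]
opening: 0.0003
grip_force: 0.0
```

```bash
python3 cov.py 2>/dev/null
```

```text
0.6407 free end z 0.0813 345 hinge end z 0.0583
0.5332 free end z 0.0111 215 hinge end z 0.0105
0.431 free end z nan 0 hinge end z 0.0108
41.5 [ 0.63566852 -0.25448785  0.19915374]
```

Emit:
move_arm(motion=[[0,0,0,0,0,0],[0,0,0,0,0,0],[0,0,0,0,0,0],[0,0,0,0,0,0],[0,0,0,0,0,0],[0,0,0,0,0,0],[0,0,0,0,0,0],[0,0,0,0,0,0],[0,0,0,0,0,0],[0,0,0,0,0,0],[0,0,0,0,0,0],[0,0,0,0,0,0]])

```text
time: 43.0
tool_pos: [0.6363, -0.2549, 0.2005]
tool_rot: [3.139, -0.003, 1.518]
contact_force: [-0.2, -0.3, 0.2]
opening: 0.0004
grip_force: 0.0
```

```bash
python3 cov.py 2>/dev/null; python3 k.py w15 >/dev/null; python3 -c "
from plan import *
plan([(.6432,-.119,.15,87.2),(.6432,-.119,.065,87.2)])"
```

```text
0.6407 free end z 0.0586 239 hinge end z 0.0505
0.5332 free end z 0.0111 219 hinge end z 0.0109
0.431 free end z nan 0 hinge end z 0.0107
43.05 [ 0.63628168 -0.254891    0.20049895]
[0.679, -0.002, 0.255, 0.0, -0.0, -0.001] x 3 
[0.68, 0.001, 0.254, 0.001, -0.001, -0.0] x 3   <- wp (0.6432, -0.119, 0.15, 87.2)
[0.0, 0.0, 0.85, -0.0, 0.0, -0.0] x 3   <- wp (0.6432, -0.119, 0.065, 87.2)
```

View pics/w15.png

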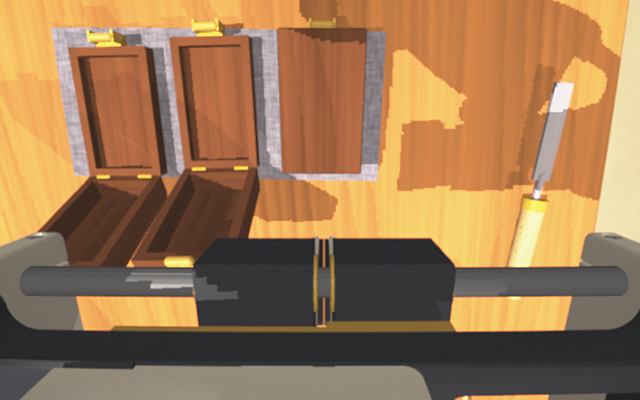

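The picture shows cover 0 down on its catch (322,100). Next I'll press its free end.

Emit:
move_arm(motion=[[0.68,0,0.255,0,0,0],[0.68,0,0.255,0,0,0],[0.68,0,0.255,0,0,0]])

```text
time: 43.48
tool_pos: [0.6401, -0.1864, 0.1753]
tool_rot: [3.139, -0.003, 1.52]
contact_force: [0.3, 0.4, 0.1]
opening: 0.0006
grip_force: 0.0
```

Emit:
move_arm(motion=[[0.68,0,0.255,0,0,0],[0.68,0,0.255,0,0,0],[0.68,0,0.255,0,0,0]])

```text
time: 43.85
tool_pos: [0.6439, -0.1197, 0.1504]
tool_rot: [3.139, -0.002, 1.519]
contact_force: [0.9, -0.3, -0.4]
opening: 0.0004
grip_force: 0.0
```

Emit:
move_arm(motion=[[0,0,0.5,0,0,0],[0,0,0.8,0,0,0],[0,0,0.85,0,0,0],[0,0,0.9,0,0,0],[0,0,0.95,0,0,0],[0,0,0.99,0,0,0],[0,0,1.0,0,0,0],[0,0,1.0,0,0,0]])

```text
time: 44.85
tool_pos: [0.6446, -0.119, 0.0511]
tool_rot: [3.137, -0.002, 1.519]
contact_force: [0.9, -0.1, 0.6]
opening: 0.0004
grip_force: 0.2
```

```bash
python3 -c "
from h import *
s=robot.observe(); print(s['tool_pos'],s['contact_force'])"
```

```text
[ 0.64461248 -0.11895828  0.05111799] [ 0.87604465 -0.09348634  0.63070643]
```

Emit:
move_arm(motion=[[0,0,0.02,0,0,0],[0,0,0.04,0,0,0],[0,0,0.06,0,0,0],[0,0,0.06,0,0,0]])

```text
time: 45.35
tool_pos: [0.6443, -0.119, 0.0476]
tool_rot: [3.137, -0.002, 1.519]
contact_force: [-8.6, 2.2, 22.6]
opening: 0.0006
grip_force: 11.6
```

Emit:
move_arm(motion=[[0,0,-0.5,0,0,0],[0,0,-0.95,0,0,0],[0,0,-0.95,0,0,0],[0,0,-0.95,0,0,0]], fingers=0.5)

```text
time: 45.85
tool_pos: [0.6429, -0.1189, 0.1379]
tool_rot: [3.141, -0.003, 1.518]
contact_force: [-0.6, 0.1, -0.6]
opening: 0.0357
grip_force: 0.0
```

```bash
python3 cov.py 2>/dev/null; python3 -c "
from plan import *
plan([(.6432,-.02,.24,85),(.6222,.1825,.22,82.1),(.6222,.1825,.1225,82.1)])"
```

```text
0.6407 free end z nan 0 hinge end z nan
0.5332 free end z nan 0 hinge end z nan
0.431 free end z nan 0 hinge end z nan
45.9 [ 0.64261633 -0.11877425  0.13716929]
[0.495, -0.023, -0.512, -0.0, -0.001, 0.006] x 3 
[0.493, -0.033, -0.514, -0.0, -0.0, 0.005] x 3   <- wp (0.6432, -0.02, 0.24, 85)
[1.0, -0.192, 0.1, -0.0, -0.0, 0.008] x 3 
[0.994, -0.218, 0.101, -0.0, -0.0, 0.008] x 3   <- wp (0.6222, 0.1825, 0.22, 82.1)
[-0.0, 0.001, 0.975, -0.0, -0.0, 0.0] x 3   <- wp (0.6222, 0.1825, 0.1225, 82.1)
```

Emit:
move_arm(motion=[[0.49,-0.02,-0.51,0,-0.001,0.006],[0.49,-0.02,-0.51,0,-0.001,0.006],[0.49,-0.02,-0.51,0,-0.001,0.006]])

```text
time: 46.28
tool_pos: [0.6436, -0.0697, 0.1889]
tool_rot: [3.141, 0.0, 1.501]
contact_force: [0.7, 0.4, -0.5]
opening: 0.0674
grip_force: 0.0
```

Emit:
move_arm(motion=[[0.49,-0.03,-0.51,0,0,0.005],[0.49,-0.03,-0.51,0,0,0.005],[0.49,-0.03,-0.51,0,0,0.005]])

```text
time: 46.65
tool_pos: [0.644, -0.0214, 0.2395]
tool_rot: [3.141, 0.001, 1.484]
contact_force: [-0.3, -0.1, 0.1]
opening: 0.069
grip_force: 0.0
```

Emit:
move_arm(motion=[[1,-0.19,0.1,0,0,0.008],[1,-0.19,0.1,0,0,0.008],[1,-0.19,0.1,0,0,0.008]])

```text
time: 47.02
tool_pos: [0.6329, 0.0817, 0.2281]
tool_rot: [-3.139, 0.001, 1.461]
contact_force: [-0.1, 0.0, -0.4]
opening: 0.069
grip_force: 0.0
```

Emit:
move_arm(motion=[[1,-0.22,0.1,0,0,0.008],[1,-0.22,0.1,0,0,0.008],[1,-0.22,0.1,0,0,0.008],[1,-0.22,0.1,0,0,0.008]])

```text
time: 47.52
tool_pos: [0.6237, 0.1802, 0.2198]
tool_rot: [3.141, 0.001, 1.432]
contact_force: [-0.1, -0.0, -0.3]
opening: 0.0688
grip_force: 0.0
```

```bash
python3 cov.py 2>/dev/null; python3 -c "
from plan import *
plan([(.6222,.1825,.16,82.1),(.6222,.1825,.1225,82.1)])
c=cam('wrist');P=cloud(c);save(c,'w16.png');M=T();z=P[:,:,2]
d=P[:,:,:2]-[.6222,.182]; a=d@[.9906,-.137]; b=d@[.137,.9906]
m=(abs(a)<.04)&(b>.0)&(b<.07)&(z>.129)&(z<.145); print(m.sum(),np.median(z[m]),cv2.minAreaRect((P[m][:,:2]*1000).astype(np.float32)))
"
```

```text
0.6407 free end z 0.0487 248 hinge end z 0.0484
0.5332 free end z 0.0111 221 hinge end z 0.0107
0.431 free end z 0.0107 249 hinge end z 0.0107
47.575 [0.6238652  0.17997318 0.22015781]
[0.023, -0.021, 0.602, 0.0, 0.0, -0.0] x 2   <- wp (0.6222, 0.1825, 0.16, 82.1)
[0.001, -0.0, 0.375, 0.0, 0.0, -0.0] x 2   <- wp (0.6222, 0.1825, 0.1225, 82.1)
4477 0.13576037891994988 ((624.899658203125, 207.30862426757812), (50.91243362426758, 50.084537506103516), 82.20693969726562)
```

Emit:
move_arm(motion=[[0.02,-0.02,0.5,0,0,0],[0.02,-0.02,0.8,0,0,0],[0.02,-0.02,0.97,0,0,0],[0.02,-0.02,0.97,0,0,0],[0.02,-0.02,0.97,0,0,0]])

```text
time: 48.25
tool_pos: [0.623, 0.1842, 0.1255]
tool_rot: [3.137, -0.001, 1.433]
contact_force: [0.3, 0.2, -0.9]
opening: 0.0685
grip_force: 0.0
```

Emit:
move_arm(motion=[[0,0,0,0,0,0],[0,0,0,0,0,0],[0,0,0,0,0,0],[0,0,0,0,0,0]], fingers=-1, newtons=50)

```text
time: 48.75
tool_pos: [0.622, 0.1846, 0.1245]
tool_rot: [3.139, -0.0, 1.434]
contact_force: [-0.6, -0.4, 3.2]
opening: 0.0493
grip_force: 50.0
```

Emit:
move_arm(motion=[[0,0,-0.06,0,0,0],[0,0,-0.14,0,0,0],[0,0,-0.24,0,0,0],[0,0,-0.4,0,0,0],[0,0,-0.8,0,0,0],[0,0,-0.8,0,0,0]])

```text
time: 49.5
tool_pos: [0.6238, 0.1848, 0.2092]
tool_rot: [3.131, -0.003, 1.434]
contact_force: [0.7, 0.4, -3.5]
opening: 0.0491
grip_force: 50.0
```

```bash
cat > held.py <<'E'
import sys
from h import *
# top face of the held stone in level TCP frame (x heading, y right)
M=T(); c=cam('wrist'); save(c,sys.argv[1]+'.png'); P=cloud(c); yaw=np.arctan2(M[1,0],M[0,0])
Rz=np.array([[np.cos(yaw),np.sin(yaw),0],[np.sin(yaw),-np.cos(yaw),0],[0,0,1]]).T
q=(P.reshape(-1,3)-M[:3,3])@Rz; A=lambda q:np.c_[q[:,:2],np.ones(len(q))]
q=q[(q[:,2]>-.0)&(q[:,2]<.03)&(abs(q[:,1])<.04)&(q[:,0]>.018)&(q[:,0]<.08)]
for _ in range(3):
    a=np.linalg.lstsq(A(q),q[:,2],rcond=None)[0]; q=q[abs(q[:,2]-A(q)@a)<.003]
print('slopes,z',a.round(4),len(q),[np.round(v,1) for v in cv2.minAreaRect((q[:,:2]*1000).astype(np.float32))],'far end',np.percentile(q[:,0],99.5).round(4)); print(M[:3,3].round(4),np.degrees(robot.observe()['tool_rot']).round(2))
E
python3 held.py w17
```

```text
slopes,z [-0.0053 -0.0029  0.011 ] 6785 [array([33.2,  0.2]), array([50.3, 30.3]), np.float64(90.0)] far end 0.0481
[0.6238 0.1848 0.2092] [ 1.7962e+02 -8.0000e-02  8.2150e+01]
```

```bash
python3 -c "
from plan import *
plan([(.5333,-.1637,.20,88),(.5333,-.1637,.11,88),(.5333,-.1637,.028,88)])"
```

```text
[-0.893, -0.102, 0.014, 0.001, -0.0, -0.008] x 3 
[-0.89, -0.125, 0.015, 0.0, -0.0, -0.008] x 3 
[-0.887, -0.147, 0.014, 0.001, -0.0, -0.008] x 3 
[-0.883, -0.169, 0.015, 0.0, -0.0, -0.009] x 3   <- wp (0.5333, -0.1637, 0.2, 88)
[-0.001, -0.001, 0.9, 0.0, -0.0, 0.0] x 3   <- wp (0.5333, -0.1637, 0.11, 88)
[-0.001, -0.0, 0.82, 0.0, -0.0, 0.0] x 3   <- wp (0.5333, -0.1637, 0.028, 88)
```

Emit:
move_arm(motion=[[-0.45,-0.05,0.01,0,0,-0.004],[-0.89,-0.1,0.014,0,0,-0.008],[-0.89,-0.1,0.014,0,0,-0.008]])

```text
time: 49.92
tool_pos: [0.5985, 0.0949, 0.2014]
tool_rot: [-3.141, 0.001, 1.455]
contact_force: [-0.6, -0.1, -3.8]
opening: 0.0494
grip_force: 50.0
```

Emit:
move_arm(motion=[[-0.45,-0.06,0.01,0,0,-0.004],[-0.89,-0.125,0.014,0,0,-0.008],[-0.89,-0.125,0.014,0,0,-0.008]])

```text
time: 50.3
tool_pos: [0.5765, 0.0087, 0.2003]
tool_rot: [3.141, 0.0, 1.481]
contact_force: [0.2, -0.6, -2.4]
opening: 0.049
grip_force: 50.0
```

Emit:
move_arm(motion=[[-0.45,-0.07,0.01,0,0,-0.004],[-0.89,-0.145,0.014,0,0,-0.008],[-0.89,-0.145,0.014,0,0,-0.008]])

```text
time: 50.68
tool_pos: [0.5549, -0.0781, 0.1991]
tool_rot: [3.14, 0.0, 1.506]
contact_force: [-0.1, -0.1, -3.2]
opening: 0.0493
grip_force: 50.0
```

Emit:
move_arm(motion=[[-0.45,-0.08,0.01,0,0,-0.004],[-0.88,-0.17,0.015,0,0,-0.009],[-0.88,-0.17,0.015,0,0,-0.009],[-0.88,-0.17,0.015,0,0,-0.009]])

```text
time: 51.18
tool_pos: [0.5333, -0.162, 0.1978]
tool_rot: [3.14, -0.001, 1.538]
contact_force: [0.4, 0.1, -3.7]
opening: 0.0496
grip_force: 50.0
```

```bash
python3 held.py w18;  python3 -c "
from plan import *
plan([(.5333,-.1637,.11,88),(.5333,-.1637,.05,88)])"
```

```text
slopes,z [-0.0059 -0.0115  0.011 ] 6778 [array([33.1,  0.2]), array([50.2, 30.3]), np.float64(89.9)] far end 0.0481
[ 0.5333 -0.162   0.1978] [ 1.7988e+02 -4.0000e-02  8.8150e+01]
[-0.019, -0.002, 0.879, 0.001, -0.0, 0.001] x 3   <- wp (0.5333, -0.1637, 0.11, 88)
[-0.001, 0.001, 0.6, -0.0, -0.0, -0.0] x 2   <- wp (0.5333, -0.1637, 0.05, 88)
```

Emit:
move_arm(motion=[[-0.02,0,0.4,0,0,0],[-0.02,0,0.88,0,0,0],[-0.02,0,0.88,0,0,0]])

```text
time: 51.6
tool_pos: [0.531, -0.163, 0.107]
tool_rot: [-3.136, -0.003, 1.539]
contact_force: [0.9, -0.4, -3.1]
opening: 0.0494
grip_force: 50.0
```

Emit:
move_arm(motion=[[0,0,0.15,0,0,0],[0,0,0.3,0,0,0],[0,0,0.45,0,0,0],[0,0,0.55,0,0,0],[0,0,0.62,0,0,0],[0,0,0.68,0,0,0],[0,0,0.74,0,0,0],[0,0,0.79,0,0,0],[0,0,0.82,0,0,0],[0,0,0.82,0,0,0]])

```text
time: 52.85
tool_pos: [0.533, -0.1656, 0.0279]
tool_rot: [3.14, 0.0, 1.537]
contact_force: [0.0, 0.3, -3.6]
opening: 0.0494
grip_force: 50.0
```

```bash
python3 held.py w19
```

```text
slopes,z [-0.0483 -0.0119  0.0123] 6534 [array([33.1,  0.2]), array([50.1, 30.3]), np.float64(89.9)] far end 0.0481
[ 0.533  -0.1656  0.0279] [1.7987e+02 2.0000e-02 8.8090e+01]
```

Emit:
move_arm(motion=[[0.02,0,0,0,0,0],[0.02,0,0.01,0,0,0],[0.02,0,0.02,0,0,0],[0.02,0,0.03,0,0,0],[0.02,0,0.03,0,0,0]])

```text
time: 53.52
tool_pos: [0.5334, -0.1636, 0.0271]
tool_rot: [3.138, 0.001, 1.537]
contact_force: [-5.3, 2.9, 14.2]
opening: 0.0499
grip_force: 50.0
```

```bash
python3 held.py w20
```

```text
slopes,z [-0.1065 -0.0093  0.0142] 6490 [array([43.4,  0.1]), array([50.1, 50.8]), np.float64(90.0)] far end 0.0482
[ 0.5334 -0.1636  0.0271] [1.7981e+02 4.0000e-02 8.8090e+01]
```

View pics/w20.png

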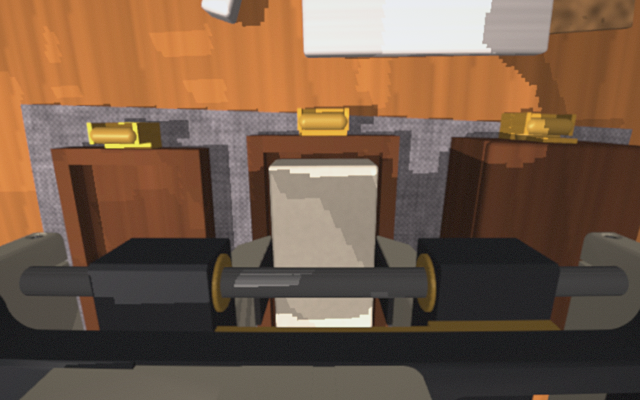

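The picture shows the pale stone lying in the middle case (322,245), inside all its walls and resting on the floor. I'll release it and get the second stone.

Emit:
move_arm(motion=[[0,0,-0.02,0,0,0],[0,0,-0.02,0,0,0],[0,0,-0.02,0,0,0]], fingers=0.4)

```text
time: 53.95
tool_pos: [0.5333, -0.1637, 0.0271]
tool_rot: [3.139, 0.0, 1.537]
contact_force: [-1.1, -0.3, 0.4]
opening: 0.0639
grip_force: 0.0
```

Emit:
move_arm(motion=[[0,0,-0.3,0,0,0],[0,0,-1,0,0,0],[0,0,-1,0,0,0],[0,0,-1,0,0,0]], fingers=0.5)

```text
time: 54.45
tool_pos: [0.533, -0.1637, 0.1272]
tool_rot: [3.139, 0.001, 1.537]
contact_force: [0.1, -0.2, -0.6]
opening: 0.0688
grip_force: 0.0
```

```bash
python3 -c "
from plan import *
P=cloud(cam('wrist')); z=P[:,:,2]; d=P[:,:,:2]-[.5332,-.1655]
m=(abs(d[:,:,0])<.04)&(abs(d[:,:,1])<.07)&(z>.029)&(z<.042); q=P[m]; A=np.c_[d[m],np.ones(m.sum())]
print(m.sum(),[np.round(v,1) for v in cv2.minAreaRect((q[:,:2]*1000).astype(np.float32))],np.linalg.lstsq(A,q[:,2],rcond=None)[0].round(4))
plan([(.5333,-.1637,.20,88),(.4678,.2035,.20,82.1),(.4678,.2035,.125,82.1)])"
```

```text
7725 [array([ 533.8, -154.4]), array([118.1,  50.2]), np.float64(88.3)] [-0.0014 -0.0097  0.0378]
[-0.003, 0.01, -0.739, 0.0, -0.0, 0.0] x 3   <- wp (0.5333, -0.1637, 0.2, 88)
[0.912, -0.194, 0.0, 0.0, -0.0, 0.008] x 3 
[0.907, -0.217, 0.0, 0.0, -0.0, 0.008] x 3 
[0.901, -0.24, 0.0, 0.0, -0.0, 0.009] x 3 
[0.894, -0.266, 0.001, 0.0, -0.0, 0.008] x 3   <- wp (0.4678, 0.2035, 0.2, 82.1)
[-0.001, -0.0, 0.75, 0.0, -0.0, 0.0] x 3   <- wp (0.4678, 0.2035, 0.125, 82.1)
```

Stone flat at z .0378, as expected. Going to the near stone.

Emit:
move_arm(motion=[[0,0.01,-0.74,0,0,0],[0,0.01,-0.74,0,0,0],[0,0.01,-0.74,0,0,0]])

```text
time: 54.88
tool_pos: [0.5336, -0.1635, 0.2003]
tool_rot: [3.14, -0.0, 1.537]
contact_force: [-0.7, 0.0, 0.1]
opening: 0.0688
grip_force: 0.0
```

Emit:
move_arm(motion=[[0.91,-0.195,0,0,0,0.008],[0.91,-0.195,0,0,0,0.008],[0.91,-0.195,0,0,0,0.008]])

```text
time: 55.25
tool_pos: [0.5159, -0.0699, 0.1988]
tool_rot: [-3.139, -0.001, 1.515]
contact_force: [0.8, 0.1, -0.3]
opening: 0.0686
grip_force: 0.0
```

Emit:
move_arm(motion=[[0.907,-0.217,0,0,0,0.008],[0.907,-0.217,0,0,0,0.008],[0.907,-0.217,0,0,0,0.008]])

```text
time: 55.62
tool_pos: [0.5003, 0.0207, 0.1995]
tool_rot: [-3.141, 0.0, 1.489]
contact_force: [-0.4, -0.9, 0.1]
opening: 0.0689
grip_force: 0.0
```

Emit:
move_arm(motion=[[0.9,-0.24,0,0,0,0.009],[0.9,-0.24,0,0,0,0.009],[0.9,-0.24,0,0,0,0.009]])

```text
time: 56.0
tool_pos: [0.4846, 0.1116, 0.1999]
tool_rot: [3.141, 0.001, 1.461]
contact_force: [-0.0, -0.6, 0.7]
opening: 0.0686
grip_force: 0.0
```

Emit:
move_arm(motion=[[0.895,-0.265,0,0,0,0.008],[0.895,-0.265,0,0,0,0.008],[0.895,-0.265,0,0,0,0.008],[0.895,-0.265,0,0,0,0.008]])

```text
time: 56.5
tool_pos: [0.4689, 0.2017, 0.2003]
tool_rot: [3.14, 0.001, 1.432]
contact_force: [0.6, 0.1, -0.2]
opening: 0.0688
grip_force: 0.0
```

```bash
python3 -c "
from plan import *
c=cam('wrist');P=cloud(c);z=P[:,:,2]
d=P[:,:,:2]-[.4678,.203]; a=d@[.9906,-.137]; b=d@[.137,.9906]
m=(abs(a)<.04)&(b>.0)&(b<.07)&(z>.129)&(z<.145); print(m.sum(),np.median(z[m]),cv2.minAreaRect((P[m][:,:2]*1000).astype(np.float32)))
plan([(.4678,.2035,.125,82.1)])
c=cam('top'); P=cloud(c); z=P[:,:,2]; d=P[:,:,:2]-[.5332,-.1655]
m=(abs(d[:,:,0])<.04)&(abs(d[:,:,1])<.05)&(z>.029)&(z<.042); q=P[m]; print(cv2.minAreaRect((q[:,:2]*1000).astype(np.float32)))
"
```

```text
5299 0.13870670598373513 ((469.9282531738281, 228.1694793701172), (50.449344635009766, 50.15970230102539), 82.28133392333984)
[0.017, -0.015, 0.755, 0.001, 0.0, -0.0] x 3   <- wp (0.4678, 0.2035, 0.125, 82.1)
((533.404296875, -166.22085571289062), (99.71954345703125, 50.729427337646484), 88.18246459960938)
```

Emit:
move_arm(motion=[[0.02,-0.02,0.4,0,0,0],[0.02,-0.02,0.6,0,0,0],[0.02,-0.02,0.75,0,0,0],[0.02,-0.02,0.75,0,0,0],[0.02,-0.02,0.75,0,0,0]])

```text
time: 57.22
tool_pos: [0.4675, 0.2055, 0.1266]
tool_rot: [3.138, -0.001, 1.433]
contact_force: [0.9, 0.2, 0.4]
opening: 0.0688
grip_force: 0.0
```

Emit:
move_arm(motion=[[0,0,0,0,0,0],[0,0,0,0,0,0],[0,0,0,0,0,0],[0,0,0,0,0,0]], fingers=-1, newtons=50)

```text
time: 57.72
tool_pos: [0.4669, 0.2058, 0.1262]
tool_rot: [3.139, -0.0, 1.434]
contact_force: [-1.1, -0.2, 4.8]
opening: 0.0494
grip_force: 50.0
```

Emit:
move_arm(motion=[[0,0,-0.06,0,0,0],[0,0,-0.14,0,0,0],[0,0,-0.24,0,0,0],[0,0,-0.4,0,0,0],[0,0,-0.8,0,0,0],[0,0,-0.8,0,0,0],[0,0,-0.8,0,0,0]])

```text
time: 58.6
tool_pos: [0.4659, 0.2055, 0.2054]
tool_rot: [3.14, 0.0, 1.434]
contact_force: [0.3, -0.0, -3.8]
opening: 0.0493
grip_force: 50.0
```

```bash
python3 held.py w21; python3 -c "
from plan import *
plan([(.4311,-.166,.20,86.8),(.4311,-.166,.11,86.8)])"
```

```text
slopes,z [-0.0087  0.0049  0.0125] 6793 [array([32.9,  0.1]), array([50.3, 29.8]), np.float64(89.9)] far end 0.0476
[0.4659 0.2055 0.2054] [1.7999e+02 5.0000e-02 8.2140e+01]
[-0.932, 0.041, 0.013, 0.0, 0.0, -0.006] x 3 
[-0.932, 0.024, 0.013, 0.0, 0.0, -0.007] x 3 
[-0.933, 0.003, 0.013, 0.0, 0.0, -0.006] x 3 
[-0.932, -0.014, 0.013, 0.0, 0.0, -0.007] x 3   <- wp (0.4311, -0.166, 0.2, 86.8)
[0.001, -0.0, 0.9, 0.0, 0.0, 0.0] x 3   <- wp (0.4311, -0.166, 0.11, 86.8)
```

Emit:
move_arm(motion=[[-0.45,0.02,0.01,0,0,-0.003],[-0.93,0.04,0.013,0,0,-0.006],[-0.93,0.04,0.013,0,0,-0.006]])

```text
time: 59.02
tool_pos: [0.4568, 0.1105, 0.2033]
tool_rot: [-3.141, 0.001, 1.449]
contact_force: [0.4, 0.1, -3.4]
opening: 0.0497
grip_force: 50.0
```

Emit:
move_arm(motion=[[-0.45,0.01,0.01,0,0,-0.003],[-0.93,0.025,0.013,0,0,-0.007],[-0.93,0.025,0.013,0,0,-0.007]])

```text
time: 59.4
tool_pos: [0.4488, 0.0185, 0.2024]
tool_rot: [3.141, 0.0, 1.471]
contact_force: [-1.0, 0.4, -2.9]
opening: 0.0494
grip_force: 50.0
```

Emit:
move_arm(motion=[[-0.45,0,0.01,0,0,-0.003],[-0.93,0,0.013,0,0,-0.006],[-0.93,0,0.013,0,0,-0.006]])

```text
time: 59.78
tool_pos: [0.4403, -0.0736, 0.2013]
tool_rot: [3.14, -0.0, 1.49]
contact_force: [-0.4, 0.2, -4.3]
opening: 0.0494
grip_force: 50.0
```

Emit:
move_arm(motion=[[-0.45,-0.01,0.01,0,0,-0.003],[-0.93,-0.015,0.013,0,0,-0.007],[-0.93,-0.015,0.013,0,0,-0.007],[-0.93,-0.015,0.013,0,0,-0.007]])

```text
time: 60.28
tool_pos: [0.4318, -0.1632, 0.2002]
tool_rot: [3.14, -0.001, 1.516]
contact_force: [0.8, -1.1, -3.3]
opening: 0.0494
grip_force: 50.0
```

```bash
python3 held.py w22;  python3 -c "
from plan import *
plan([(.4311,-.1655,.11,86.8),(.4311,-.1655,.026,86.8)])"
```

```text
slopes,z [-0.006   0.0044  0.0125] 6790 [array([32.9,  0.1]), array([29.7, 50.3]), np.float64(0.0)] far end 0.0476
[ 0.4318 -0.1632  0.2002] [ 1.7992e+02 -6.0000e-02  8.6890e+01]
[-0.025, -0.007, 0.903, 0.0, -0.0, 0.001] x 3   <- wp (0.4311, -0.1655, 0.11, 86.8)
[-0.001, -0.002, 0.84, 0.0, -0.0, -0.0] x 3   <- wp (0.4311, -0.1655, 0.026, 86.8)
```

Emit:
move_arm(motion=[[0,0,0.4,0,0,0],[0,-0.005,0.9,0,0,0],[0,-0.005,0.9,0,0,0],[0,-0.005,0.9,0,0,0],[0,-0.005,0.9,0,0,0]])

```text
time: 60.95
tool_pos: [0.4327, -0.1652, 0.1126]
tool_rot: [3.136, 0.002, 1.516]
contact_force: [0.4, -0.8, -3.6]
opening: 0.0492
grip_force: 50.0
```

Emit:
move_arm(motion=[[0,0,0.15,0,0,0],[0,0,0.3,0,0,0],[0,0,0.45,0,0,0],[0,0,0.55,0,0,0],[0,0,0.62,0,0,0],[0,0,0.68,0,0,0],[0,0,0.74,0,0,0],[0,0,0.79,0,0,0],[0,0,0.82,0,0,0],[0,0,0.82,0,0,0]])

```text
time: 62.2
tool_pos: [0.4315, -0.1648, 0.0285]
tool_rot: [3.14, 0.0, 1.515]
contact_force: [-0.8, -0.2, -3.8]
opening: 0.0496
grip_force: 50.0
```

Emit:
move_arm(motion=[[0,0,0.01,0,0,0],[0,0,0.02,0,0,0],[0,0,0.03,0,0,0],[0,0,0.04,0,0,0],[0,0,0.04,0,0,0]])

```text
time: 62.82
tool_pos: [0.4317, -0.1649, 0.0257]
tool_rot: [3.139, 0.001, 1.516]
contact_force: [-2.4, 1.9, 10.1]
opening: 0.05
grip_force: 50.0
```

Emit:
move_arm(motion=[[0,0,-0.015,0,0,0],[0,0,-0.015,0,0,0],[0,0,-0.015,0,0,0]], fingers=0.4)

```text
time: 63.2
tool_pos: [0.4317, -0.1649, 0.0262]
tool_rot: [3.139, 0.0, 1.515]
contact_force: [-0.1, 0.1, -0.4]
opening: 0.0637
grip_force: 0.0
```

Emit:
move_arm(motion=[[0,0,-0.3,0,0,0],[0,0,-1,0,0,0],[0,0,-1,0,0,0],[0,0,-1,0,0,0]], fingers=0.3)

```text
time: 63.7
tool_pos: [0.4314, -0.1648, 0.1262]
tool_rot: [3.139, 0.001, 1.515]
contact_force: [-0.7, 0.1, -0.5]
opening: 0.0601
grip_force: 0.0
```

Emit:
move_arm(motion=[[0,0,-1,0,0,0],[0,0,-1,0,0,0],[0,0,-1,0,0,0]], fingers=-1)

```text
time: 64.08
tool_pos: [0.4319, -0.1653, 0.227]
tool_rot: [3.137, 0.001, 1.515]
contact_force: [-0.2, -0.2, -0.2]
opening: 0.0338
grip_force: 0.0
```

```bash
python3 -c "
from plan import *
P=cloud(cam('wrist')); z=P[:,:,2]
for cx,cy in ((.5332,-.1655),(.431,-.1677)):
  d=P[:,:,:2]-[cx,cy]; m=(abs(d[:,:,0])<.034)&(abs(d[:,:,1])<.053)&(z>.029)&(z<.042); q=P[m]; A=np.c_[d[m],np.ones(m.sum())]
  print(m.sum(),[np.round(v,1) for v in cv2.minAreaRect((q[:,:2]*1000).astype(np.float32))],np.linalg.lstsq(A,q[:,2],rcond=None)[0].round(4))
plan([(.4243,-.255,.24,86.8),(.4213,-.345,.24,86.8),(.4213,-.345,.10,86.8),(.4285,-.215,.10,86.8)])
"
```

```text
4317 [array([ 533.5, -165.1]), array([100.2,  50.6]), np.float64(88.5)] [ 0.0177 -0.0018  0.0377]
4178 [array([ 432. , -167.2]), array([99.9, 50. ]), np.float64(87.0)] [0.002  0.0005 0.0378]
[-0.905, -0.017, -0.148, 0.0, -0.0, 0.0] x 3   <- wp (0.4243, -0.255, 0.24, 86.8)
[-0.9, 0.02, 0.0, 0.0, -0.0, 0.0] x 3   <- wp (0.4213, -0.345, 0.24, 86.8)
[-0.0, -0.001, 0.7, 0.0, -0.0, 0.0] x 3 
[-0.001, -0.001, 0.7, 0.0, -0.0, 0.0] x 3   <- wp (0.4213, -0.345, 0.1, 86.8)
[0.651, -0.0, 0.0, 0.0, -0.0, 0.0] x 3 
[0.651, -0.0, 0.0, 0.0, -0.0, 0.0] x 3   <- wp (0.4285, -0.215, 0.1, 86.8)
```

Both stones lie centred and flat. I'll swing the two remaining covers now.

Emit:
move_arm(motion=[[-0.9,-0.02,-0.15,0,0,0],[-0.9,-0.02,-0.15,0,0,0],[-0.9,-0.02,-0.15,0,0,0]])

```text
time: 64.5
tool_pos: [0.4232, -0.2556, 0.2385]
tool_rot: [-3.14, -0.002, 1.513]
contact_force: [-0.5, 0.3, -0.2]
opening: 0.002
grip_force: 0.0
```

Emit:
move_arm(motion=[[-0.9,0.02,0,0,0,0],[-0.9,0.02,0,0,0,0],[-0.9,0.02,0,0,0,0]])

```text
time: 64.88
tool_pos: [0.4206, -0.3445, 0.2387]
tool_rot: [-3.141, -0.003, 1.514]
contact_force: [0.3, 1.0, -0.3]
opening: 0.0005
grip_force: 0.0
```

Emit:
move_arm(motion=[[0,0,0.7,0,0,0],[0,0,0.7,0,0,0],[0,0,0.7,0,0,0]])

```text
time: 65.25
tool_pos: [0.4217, -0.3435, 0.1715]
tool_rot: [3.14, -0.001, 1.516]
contact_force: [-0.1, 0.2, 0.5]
opening: 0.0003
grip_force: 0.0
```

Emit:
move_arm(motion=[[0,0,0.7,0,0,0],[0,0,0.7,0,0,0],[0,0,0.7,0,0,0]])

```text
time: 65.62
tool_pos: [0.4223, -0.3451, 0.103]
tool_rot: [3.138, 0.001, 1.516]
contact_force: [-1.1, -0.0, -0.3]
opening: 0.0003
grip_force: 0.0
```

Emit:
move_arm(motion=[[0.15,0,0,0,0,0],[0.3,0,0,0,0,0],[0.45,0,0,0,0,0],[0.6,0,0,0,0,0],[0.75,0,0,0,0,0],[0.8,0,0,0,0,0]])

```text
time: 66.38
tool_pos: [0.4258, -0.2634, 0.1011]
tool_rot: [3.14, -0.0, 1.516]
contact_force: [-0.6, -1.5, 0.3]
opening: 0.0005
grip_force: 0.3
```

Emit:
move_arm(motion=[[0.15,0,0,0,0,0],[0.3,0,0,0,0,0],[0.45,0,0,0,0,0],[0.5,0,0,0,0,0],[0.5,0,0,0,0,0]])

```text
time: 67.0
tool_pos: [0.4287, -0.2143, 0.1012]
tool_rot: [3.14, 0.0, 1.516]
contact_force: [-0.5, 0.0, 0.9]
opening: 0.0007
grip_force: 0.0
```

Emit:
move_arm(motion=[[-0.3,0,-0.5,0,0,0],[-0.5,0,-1,0,0,0],[-0.5,0,-1,0,0,0],[-0.5,0,-1,0,0,0]])

```text
time: 67.5
tool_pos: [0.4251, -0.2644, 0.2004]
tool_rot: [3.14, -0.001, 1.515]
contact_force: [-0.6, 0.3, -0.5]
opening: 0.0002
grip_force: 0.0
```

```bash
python3 cov.py 2>/dev/null;  python3 -c "
from plan import *
plan([(.5268,-.345,.22,88),(.5268,-.345,.10,88),(.5314,-.213,.10,88)])
"
```

```text
0.6407 free end z 0.0486 248 hinge end z 0.0487
0.5332 free end z 0.0355 264 hinge end z 0.0372
0.431 free end z 0.0812 413 hinge end z 0.0593
67.55 [ 0.42493628 -0.2639927   0.1999    ]
[-0.376, 0.531, -0.101, 0.0, -0.0, -0.003] x 3 
[-0.381, 0.528, -0.101, 0.0, -0.0, -0.004] x 3   <- wp (0.5268, -0.345, 0.22, 88)
[-0.001, -0.0, 0.6, 0.0, -0.0, 0.0] x 2 
[-0.001, -0.001, 0.6, 0.0, -0.0, 0.0] x 2   <- wp (0.5268, -0.345, 0.1, 88)
[0.661, 0.001, 0.001, 0.0, -0.0, 0.0] x 3 
[0.66, 0.001, 0.001, 0.0, -0.0, 0.0] x 3   <- wp (0.5314, -0.213, 0.1, 88)
```

Emit:
move_arm(motion=[[-0.38,0.53,-0.1,0,0,-0.003],[-0.38,0.53,-0.1,0,0,-0.003],[-0.38,0.53,-0.1,0,0,-0.003]])

```text
time: 67.92
tool_pos: [0.4759, -0.3047, 0.2096]
tool_rot: [-3.141, -0.002, 1.525]
contact_force: [-0.6, 0.8, -0.1]
opening: 0.0004
grip_force: 0.0
```

Emit:
move_arm(motion=[[-0.38,0.53,-0.1,0,0,-0.004],[-0.38,0.53,-0.1,0,0,-0.004],[-0.38,0.53,-0.1,0,0,-0.004]])

```text
time: 68.3
tool_pos: [0.5269, -0.3451, 0.2207]
tool_rot: [3.141, -0.001, 1.538]
contact_force: [0.7, 1.8, -0.5]
opening: 0.0002
grip_force: 0.0
```

Emit:
move_arm(motion=[[0,0,0.6,0,0,0],[0,0,0.6,0,0,0],[0,0,0.6,0,0,0]])

```text
time: 68.68
tool_pos: [0.5279, -0.346, 0.1635]
tool_rot: [3.138, 0.001, 1.537]
contact_force: [0.3, -0.6, 1.1]
opening: 0.0004
grip_force: 0.0
```

Emit:
move_arm(motion=[[0,0,0.6,0,0,0],[0,0,0.6,0,0,0],[0,0,0.6,0,0,0]])

```text
time: 69.05
tool_pos: [0.529, -0.3469, 0.1045]
tool_rot: [3.136, 0.003, 1.537]
contact_force: [-0.3, 0.6, 0.3]
opening: 0.0003
grip_force: 0.0
```

Emit:
move_arm(motion=[[0.15,0,0,0,0,0],[0.3,0,0,0,0,0],[0.45,0,0,0,0,0],[0.6,0,0,0,0,0],[0.75,0,0,0,0,0],[0.8,0,0,0,0,0]])

```text
time: 69.8
tool_pos: [0.5306, -0.2646, 0.1014]
tool_rot: [3.14, -0.0, 1.538]
contact_force: [0.7, -0.7, 0.6]
opening: 0.0003
grip_force: 0.3
```

Emit:
move_arm(motion=[[0.15,0,0,0,0,0],[0.3,0,0,0,0,0],[0.45,0,0,0,0,0],[0.52,0,0,0,0,0],[0.52,0,0,0,0,0]])

```text
time: 70.42
tool_pos: [0.5323, -0.2133, 0.1014]
tool_rot: [3.14, -0.0, 1.538]
contact_force: [-0.8, 0.5, 0.2]
opening: 0.0004
grip_force: 0.0
```

Emit:
move_arm(motion=[[-0.3,0,-0.5,0,0,0],[-0.5,0,-1,0,0,0],[-0.5,0,-1,0,0,0],[-0.5,0,-1,0,0,0]])

```text
time: 70.92
tool_pos: [0.5299, -0.2639, 0.2007]
tool_rot: [3.14, -0.0, 1.537]
contact_force: [0.5, -0.4, -1.5]
opening: 0.0005
grip_force: 0.0
```

Emit:
move_arm(motion=[[0,0,0,0,0,0],[0,0,0,0,0,0],[0,0,0,0,0,0],[0,0,0,0,0,0],[0,0,0,0,0,0],[0,0,0,0,0,0],[0,0,0,0,0,0],[0,0,0,0,0,0],[0,0,0,0,0,0],[0,0,0,0,0,0],[0,0,0,0,0,0],[0,0,0,0,0,0]])

```text
time: 72.42
tool_pos: [0.5304, -0.264, 0.2014]
tool_rot: [3.139, 0.0, 1.537]
contact_force: [-0.7, 0.2, -0.0]
opening: 0.0005
grip_force: 0.0
```

```bash
python3 cov.py 2>/dev/null;  python3 -c "
from plan import *
plan([(.535,-.1135,.15,88),(.535,-.1135,.07,88),(.535,-.1135,.15,88),(.4339,-.1157,.15,86.8)])
"
```

```text
0.6407 free end z 0.0484 247 hinge end z 0.0488
0.5332 free end z 0.0589 270 hinge end z 0.0509
0.431 free end z 0.0587 282 hinge end z 0.0505
72.475 [ 0.53040879 -0.26397659  0.2014327 ]
[0.753, -0.003, 0.257, 0.0, 0.0, 0.0] x 3 
[0.753, -0.003, 0.257, 0.001, 0.0, 0.0] x 3   <- wp (0.535, -0.1135, 0.15, 88)
[-0.0, 0.001, 0.8, -0.0, 0.0, 0.0] x 3   <- wp (0.535, -0.1135, 0.07, 88)
[-0.0, -0.001, -0.8, -0.0, 0.0, 0.0] x 3   <- wp (0.535, -0.1135, 0.15, 88)
[-0.056, -1.0, 0.001, -0.0, 0.0, 0.007] x 3   <- wp (0.4339, -0.1157, 0.15, 86.8)
```

Emit:
move_arm(motion=[[0.75,0,0.257,0,0,0],[0.75,0,0.257,0,0,0],[0.75,0,0.257,0,0,0]])

```text
time: 72.85
tool_pos: [0.5331, -0.1883, 0.1758]
tool_rot: [3.14, 0.0, 1.539]
contact_force: [0.6, -0.4, 0.3]
opening: 0.0004
grip_force: 0.0
```

Emit:
move_arm(motion=[[0.75,0,0.257,0,0,0],[0.75,0,0.257,0,0,0],[0.75,0,0.257,0,0,0]])

```text
time: 73.22
tool_pos: [0.536, -0.1145, 0.1503]
tool_rot: [3.139, 0.001, 1.539]
contact_force: [0.1, -1.0, 0.3]
opening: 0.0003
grip_force: 0.0
```

Emit:
move_arm(motion=[[0,0,0.5,0,0,0],[0,0,0.8,0,0,0],[0,0,0.85,0,0,0],[0,0,0.9,0,0,0],[0,0,0.95,0,0,0],[0,0,0.99,0,0,0],[0,0,1.0,0,0,0],[0,0,1.0,0,0,0]])

```text
time: 74.22
tool_pos: [0.5363, -0.1145, 0.0507]
tool_rot: [3.138, 0.001, 1.537]
contact_force: [-0.4, -0.2, 0.1]
opening: 0.0006
grip_force: 0.0
```

Emit:
move_arm(motion=[[0,0,0.02,0,0,0],[0,0,0.04,0,0,0],[0,0,0.06,0,0,0],[0,0,0.06,0,0,0]])

```text
time: 74.72
tool_pos: [0.5363, -0.1143, 0.0474]
tool_rot: [3.137, 0.001, 1.538]
contact_force: [-10.0, 3.3, 29.3]
opening: 0.0005
grip_force: 14.9
```

Emit:
move_arm(motion=[[0,0,-0.5,0,0,0],[0,0,-1,0,0,0],[0,0,-1,0,0,0],[0,0,-1,0,0,0]])

```text
time: 75.22
tool_pos: [0.535, -0.114, 0.1433]
tool_rot: [3.14, 0.0, 1.537]
contact_force: [0.1, 0.5, 1.2]
opening: 0.0006
grip_force: 0.0
```

Emit:
move_arm(motion=[[-0.056,-1.0,0,0,0,0.007],[-0.056,-1.0,0,0,0,0.007],[-0.056,-1.0,0,0,0,0.007],[-0.056,-1.0,0,0,0,0.007]])

```text
time: 75.72
tool_pos: [0.4359, -0.1165, 0.1432]
tool_rot: [3.14, -0.0, 1.515]
contact_force: [0.9, -0.8, 0.2]
opening: 0.0003
grip_force: 0.0
```

```bash
python3 -c "
from h import *
s=robot.observe(); print(s['tool_pos'],s['contact_force'])"
```

```text
[ 0.43594183 -0.11650804  0.14318645] [ 0.86913294 -0.83925705  0.24811567]
```

Emit:
move_arm(motion=[[0,-0.02,0.45,0,0,0],[0,-0.02,0.75,0,0,0],[0,-0.02,0.8,0,0,0],[0,-0.02,0.85,0,0,0],[0,-0.02,0.9,0,0,0],[0,-0.02,0.93,0,0,0],[0,-0.02,0.95,0,0,0],[0,-0.02,0.97,0,0,0],[0,-0.02,0.98,0,0,0],[0,-0.02,0.98,0,0,0]])

```text
time: 76.97
tool_pos: [0.4345, -0.1166, 0.0477]
tool_rot: [3.137, 0.001, 1.515]
contact_force: [-3.8, 2.6, 20.8]
opening: 0.0003
grip_force: 10.3
```

Emit:
move_arm(motion=[[0,0,-0.5,0,0,0],[0,0,-1,0,0,0],[0,0,-1,0,0,0],[0,0,-1,0,0,0]])

```text
time: 77.47
tool_pos: [0.4331, -0.1162, 0.1454]
tool_rot: [3.14, 0.0, 1.515]
contact_force: [-0.3, 0.5, -0.1]
opening: 0.0003
grip_force: 0.0
```

Emit:
move_arm(motion=[[-0.5,0,-0.8,0,0,0],[-0.5,0,-1,0,0,0],[-0.5,0,-1,0,0,0],[-0.5,0,-1,0,0,0]])

```text
time: 77.97
tool_pos: [0.4296, -0.1656, 0.2439]
tool_rot: [-3.141, -0.001, 1.515]
contact_force: [-0.4, 0.5, 0.5]
opening: 0.0004
grip_force: 0.0
```

```bash
python3 cov.py 2>/dev/null; python3 a.py; sed -i 's/top0/top0/' b.py; python3 b.py 2>/dev/null | egrep 'toolbar|guide|web'; python3 -c "
from plan import *
P=np.load('top0.npy'); z=P[:,:,2]
print(P[150:222,345:366][(z[150:222,345:366]>.11)&(z[150:222,345:366]<.14)][:,2].mean())"; cp pics/top0.png pics/topE.png
```

```text
0.6407 free end z 0.0488 244 hinge end z 0.0489
0.5332 free end z 0.0486 264 hinge end z 0.0482
0.431 free end z 0.0484 276 hinge end z 0.0486
78.025 [ 0.42952743 -0.16532088  0.24363794]
scene 472.7096348033689 323.55086354192656 196.57942265130131 -0.08183036405993338 [[0.393, -0.699, 0.597, 1.295], [0.919, 0.307, -0.245, -0.264], [-0.012, 0.646, 0.763, 1.068], [0.0, 0.0, 0.0, 1.0]]
top 428.7548700717502 326.1109993102847 198.89792956368495 0.0149154362790824 [[0.021, 0.977, -0.21, 0.369], [-1.0, 0.021, -0.003, 0.057], [0.002, 0.21, 0.978, 1.072], [0.0, 0.0, 0.0, 1.0]]
{'time': 78.125, 'qpos': array([-5.34583713e-01,  2.09627124e-01,  1.65931975e+00,  9.37535933e-04,
        1.27436793e+00, -4.79923893e-01]), 'qvel': array([ 0.00328298, -0.00460846, -0.01042245,  0.0003794 ,  0.00418246,
        0.00065626]), 'joint_efforts': array([-1.14356086e-01, -3.61302423e+01, -2.44563782e+01,  5.08329179e-02,
        6.67835819e-02,  2.22150076e-03]), 'tool_pos': array([ 0.42971356, -0.16531048,  0.24398109]), 'tool_rot': array([-3.14047872e+00, -1.59012420e-03,  1.51586099e+00]), 'contact_force': array([ 0.49531207, -0.22248799, -0.15950895]), 'torque': array([-0.15636728,  0.06902707, -0.00218335]), 'grip_force': 0.0, 'opening': 0.00022629552912170332}
toolbar 439 [595.9 -28. ] [ 23.3 113.7] 89.75 z 0.125
web 33 [534.1 -26.5] [24.3  7.3] 71.71 z 0.0792
guide 531 [486.8 -19.6] [79.6 93.8] 88.31 z 0.0189
0.12403199558135455
```

View pics/topE.png

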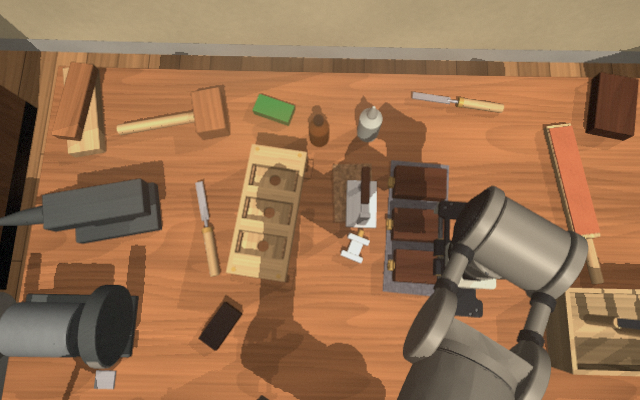

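The covers are all shut and flat. The picture shows the tool (363,195) knocked toward the robot and −y, partly off its pad (353,192), so I'll set it back, gripping nearer its balance point.

```bash
python3 -c "
from plan import *
c=cam('top'); q=onplane(c,[(332.6,164.6),(371.9,162.8),(335.6,220.9),(373.7,220.9)],.004); print(q.round(4).tolist(),'pad centre',q.mean(0).round(4))
P=np.load('top0.npy'); z=P[:,:,2]
m=(z>.008)&(z<.02); m[:,:335]=0;m[:,383:]=0;m[:165]=0;m[232:]=0; r=P[m]; print('plate',cv2.minAreaRect((r[:,:2]*1000).astype(np.float32)),np.median(r[:,2]))
m=(z>.115)&(z<.135); m[:,:345]=0;m[:,378:]=0;m[:155]=0;m[235:]=0; r=P[m]; print('bar',cv2.minAreaRect((r[:,:2]*1000).astype(np.float32)),np.linalg.lstsq(np.c_[r[:,:2],np.ones(len(r))],r[:,2],rcond=None)[0])
plan([(.47,-.10,.25,45),(.57,-.03,.25,0)])
"
```

```text
[[0.6897, 0.0453, 0.004], [0.6967, -0.0566, 0.004], [0.5422, 0.0352, 0.004], [0.5442, -0.0608, 0.004]] pad centre [ 0.6182 -0.0092  0.004 ]
plate ((601.8744506835938, -13.997421264648438), (104.25760650634766, 171.84580993652344), 89.79553985595703) 0.014428489233836661
bar ((592.7324829101562, -29.443506240844727), (22.670881271362305, 119.77531433105469), 88.45247650146484) [ 0.00159608 -0.06446796  0.12197981]
[0.675, 0.364, -0.056, -0.0, -0.0, 0.233] x 5   <- wp (0.47, -0.1, 0.25, 45)
[0.601, 0.105, 0.0, -0.0, -0.0, 0.125] x 4 
[0.596, -0.133, 0.0, -0.0, 0.0, 0.125] x 4   <- wp (0.57, -0.03, 0.25, 0)
```

The foot is still within the pad limits (about 30 and 20 mm off). I'll take a close look to check it stands level before deciding.

Emit:
move_arm(motion=[[0.675,0.364,-0.056,0,0,0.233],[0.675,0.364,-0.056,0,0,0.233],[0.675,0.364,-0.056,0,0,0.233],[0.675,0.364,-0.056,0,0,0.233],[0.675,0.364,-0.056,0,0,0.233]], fingers=0)

```text
time: 78.8
tool_pos: [0.4703, -0.1003, 0.2507]
tool_rot: [3.141, -0.001, 0.785]
contact_force: [0.5, -0.0, -0.2]
opening: 0.0441
grip_force: 0.0
```

Emit:
move_arm(motion=[[0.6,0.1,0,0,0,0.125],[0.6,0.1,0,0,0,0.125],[0.6,0.1,0,0,0,0.125],[0.6,0.1,0,0,0,0.125],[0.6,0.1,0,0,0,0.125]])

```text
time: 79.42
tool_pos: [0.5197, -0.0658, 0.2517]
tool_rot: [3.14, -0.002, 0.393]
contact_force: [0.2, 0.5, 0.1]
opening: 0.0461
grip_force: 0.0
```

Emit:
move_arm(motion=[[0.0,-0.13,0,0,0,0.125],[0.0,-0.13,0,0,0,0.125],[0.0,-0.13,0,0,0,0.125],[0.0,-0.13,0,0,0,0.125],[0.0,-0.13,0,0,0,0.125]])

```text
time: 80.05
tool_pos: [0.5151, -0.0536, 0.2516]
tool_rot: [3.141, -0.002, 0.0]
contact_force: [-0.5, 0.6, 0.5]
opening: 0.0463
grip_force: 0.0
```

```bash
python3 -c "
from plan import *
c=cam('wrist'); save(c,'w30.png'); P=cloud(c); z=P[:,:,2]; hsv=cv2.cvtColor(c['image'],cv2.COLOR_RGB2HSV); print(T()[:3,3])
def f(m,n):
    k,l,st,_=cv2.connectedComponentsWithStats(m.astype(np.uint8)); i=1+st[1:,4].argmax(); q=P[l==i]
    A=np.c_[q[:,:2]-q[:,:2].mean(0),np.ones(len(q))]; print(n,st[i],[np.round(v,1) for v in cv2.minAreaRect((q[:,:2]*1000).astype(np.float32))],np.linalg.lstsq(A,q[:,2],rcond=None)[0].round(4))
b=(abs(P[:,:,1]+.02)<.09)&(P[:,:,0]>.5)
f(b&(z>.115)&(z<.135),'bar'); f(b&(z>.008)&(z<.022)&(hsv[:,:,1]<60),'plate'); f((abs(P[:,:,1]+.01)<.12)&(z>.002)&(z<.0075),'pad')
"
```

```text
[ 0.51511308 -0.05358117  0.25153718]
bar [ 279   33   28  147 3508] [array([592.3, -26.8]), array([ 23.8, 118.9]), np.float64(89.9)] [0.0034 0.0387 0.1253]
plate [ 303   62   32  106 2945] [array([587.8, -47.9]), array([ 35.3, 119.5]), np.float64(88.8)] [0.0041 0.0118 0.015 ]
pad [ 234   15   93  143 5393] [array([619. ,  -3.9]), array([105. , 160.4]), np.float64(89.4)] [ 0.001  -0.0003  0.005 ]
```

View pics/w30.png

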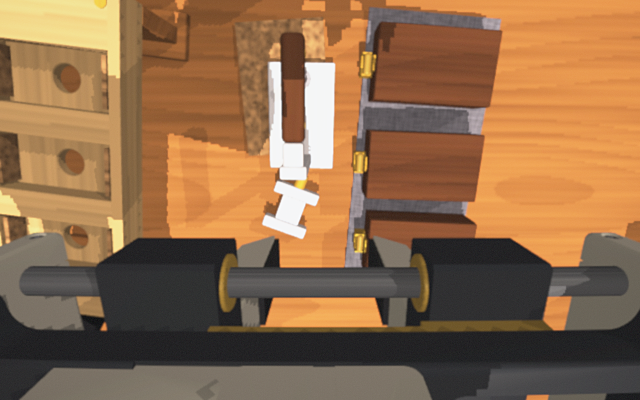

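The close picture shows the tool (302,115) level on its pad, and all three covers shut at right. The foot is about 31 mm (along) and 20 mm (across) from the pad's centre, inside the 50/45 mm limits, so I'll hand in.

```bash
python3 -c "
from cell import robot
print(robot.hand_in())"
```

```text
the job is handed in; nothing more can be done
None
```

The job is handed in, with no verdict returned: both stones present (the middle pocket was empty) lie flat in their own cases, all three covers are shut, and the tool stands level on its pad, about 31 mm along and 20 mm across from its centre after a mid-run knock, within the limits.

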